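# Latch the wreath clamp open and take the wreath off the jig

### The arm

A 6-joint arm with a two-finger parallel gripper is mounted at the origin on the work surface. World frame = base frame: x ahead of the robot, y to its left, z up, the work surface at z = 0. Lengths are in mm, angles in rad, forces in N, time in s.
With the tool pointing down it reaches from about 350 to 875 mm from the base axis. Payload 4.2 kg.
Tool frame: the origin (TCP) lies at the very end of the fingers, on their centre line; the grasp point (between the pads) lies arm.grip_depth behind it (arm.grip_depth is the distance from the TCP to the grasp point, in mm); x points along the fingers, y is the direction in which the jaws open and shut, and the axes are right-handed (so a half turn about x gives the same grasp; the last joint's range is limited). The gripper opens to 85 mm and grips with 20 to 120 N. Pads are 22 mm wide; open, the fingers measure 114 mm over their backs; the gripper's body (76 mm by 85 mm) begins 54 mm behind the grasp point. The pads swing forward as they close: fully open they stand 13 mm farther back than shut.
Start: joints at [1.364, 0.385, 0.008, 0, -1.194, -0.259], TCP at [280.677, 558.408, 206.212] pointing down, gripper open.
Joint ranges: [-3.14, 3.14], [-1.21, 2.06], [-1.07, 1.41], [-3.16, 2.05], [-2.99, -0.16], [-3.1, 3.1]. Speed limits (rad/s): [2.79, 2.79, 3.14, 3.14, 3.14, 3.14].

### API

Orientations are given as a unit quaternion [x, y, z, w].
In Python, from bench import arm, get_image, models gives the robot as it stands.
- The arm moves only by the tool arm_command, never from a script. Its argument "rows" is a list of rows, each an object of numbers: "dx", "dy", "dz": the shift along the tool's x, y, z in m; "wx", "wy", "wz": the turn, a rotation vector about the tool's x, y, z in degrees; "gripper": the closure, from -1 (fully open) to 1 (shut). A call has exactly 8 rows; each row is the pose to reach, as a shift and turn from the pose measured when the call began, along the tool's axes at that moment; what a row does not reach only later rows make up. A row lasts 1/10 s, in which the tool goes at most 50 mm and 8.59 degrees, less where a joint would pass 70% of its speed; a pose out of reach is approached as far as the arm can. A call with a gripper value outside its range is refused whole. The fingers move at their own pace and stop on an object; the grip force is fixed at half the most. Time passes only in rows, so rows that repeat a pose let the fingers close, or fill a call up. It gives the time, the measured TCP pose, the force and the opening at its end, in the units of the state.
- arm.read_state(): the state, without advancing time (a new reading comes with each control period).
- get_image(name): name is "scene" or "top" or "wrist"; returns a dict with "img" (480x640x3 uint8, red, green, blue), "K" (3x3 intrinsics, pixels), "rvec" (rotation vector, rad) and "tvec" (3), from world to camera coordinates, as OpenCV has them; the wrist camera has in their place "T_tool_cam" (4x4, takes a point from camera to tool coordinates, whose origin is the TCP and whose axes are the tool frame's). Camera axes: x right, y down, z forward; pixel columns grow to the right and rows downward; lengths in mm; the calibration is good to about 2 mm. A picture is of the moment at which its call begins: read the wrist's pose just before it. There is no depth.
- arm.job_done(): hands the job in, once; it reports no verdict.
Trained networks look in the newest picture that a camera, given by its name, has taken for a name from the list of things; names that differ only in an ending like _2 or _b are one class to them, and where a whole thing is asked for, a point or a joint stands for the part that bears it (a point fixed in the world has none). Each returns a list of dicts, best first, with "conf" (0 to 1); they miss things now and then, are a little off and sometimes report something else, mostly with a low value. They report only what shows in the picture. A call takes as long as a camera call. They do not tell look-alikes from the thing itself.
- models.cut_out(camera, query): "mask" (480x640 bool, what is visible of it) and "extent" ([left, top, right, bottom] in pixels, round what is visible of it).
The state is a dict: "clock": time; "joints": joint angles; "joint_vel": joint speeds; "joint_efforts": joint torques, N m; "position": TCP position; "ee_rot": TCP orientation; "contact_force": force on the tool from outside, world axes, zero at the start; "wrist_torque": the same for the moment, N m; "gripper_width": finger opening in mm.
Only numpy, scipy, OpenCV 4.12 (cv2) and the standard library are available. Lean on these libraries where they do the work, as an engineer would, in place of code of your own. Each camera call takes 0.05 s, during which the arm holds its last target.

### The job

The finished wreath is trapped on its plywood jig by a spring clamp: draw the clamp's red knob back, feel for the notch in the metal plate beside its slot and swing the knob into it, so that the clamp stays open by itself when let go. Then lift the wreath off the jig and lay it flat in the middle of the round wooden board without dropping it, leaving the clamp latched open and the other things on the table where they are.

Things in the scene. Friction and masses are not known exactly. Their poses are not given: they have to be found in the camera images.
- jig: Plywood wreath jig fixed to the table, left or right of the middle, turned up to 0.3 rad: bay slab 200 x 190 mm, 15 mm thick, and a neck 90 mm wide reaching to x -215 mm. Origin: on the table under the centre of the wreath bay; z up; -x points along the neck towards the knob, roughly to the robot; +y to the left of +x.
- bay (a point): Centre of the wreath bay, 23 mm above the table, level with the tops of the three rubber rests that carry the wreath (8 mm above the slab). Two stop pins 37 mm high stand at jig x 68, y +-57 mm. Axes as the jig's.
- jaw (a point): Front upper edge of the clamp's steel jaw (30 mm wide, 63 mm high), which moves with the bolt. Closed, it is at jig x -70 and holds down the wreath's rim by about 10 mm: draw it back before lifting the wreath.
- slot (a point): Fixed point on the slot in which the handle's stem travels, at the stem's closed place: jig x -125, y 0, 75 mm above the table (top of the two metal plates beside the slot). The slot runs along jig x for 55 mm from here towards -x.
- keeper (a point): Fixed point on the metal plate on the +y side of the slot. Its holding notch is a gap 16 mm long that opens sideways from the slot into a pocket running on 8 mm towards +x behind a 4.5 mm lip. The plate is screwed on differently each time: the gap's middle lies 30 to 48 mm from the slot point towards -x, not measured: see or feel it. Elsewhere the plate stops the knob after 3 mm sideways.
- bolt (a joint): Travel of the clamp's spring bolt along the jig's -x, in m: 0 = closed, at most 0.055. Its spring pushes it shut with 7.5 N at 0 plus 150 N/m (about 14 N at 0.045). Let go, it snaps back to 0 unless the stem is in the notch's pocket; there it rests 12 mm short of the gap's middle, at 0.018 to 0.036.
- handle: Clamp handle: upright steel stem 8 mm thick with a red knob. Origin: on the bolt's axis, 35 mm above the table, at jig x -125 mm when closed; z along the stem. It travels with the bolt, and swings about it only towards the jig's +y, up to 0.5 rad; a weak spring (1 N at the knob) rights it. Latched, the lip keeps it leaning about 0.37 rad.
- knob (a point): Middle of the red ball knob, 28 mm across, 76 mm up the stem from the handle's origin. To go into the notch it swings about 31 mm sideways and 6 mm down (0.42 rad; at least 0.38), then moves about 12 mm towards jig +x under the spring, into the pocket.
- wreath: Green table wreath, a stiff ring 160 mm outside, 100 mm inside, rim 30 mm wide and tall, about 0.22 kg. Origin: centre of its underside; z up. Starts on the jig, turned up to 0.3 rad to it. Baubles on top reach 44 mm above the underside, around its +x and 130 to 155 degrees either side of it. Within 40 degrees of its +y and -y the rim is bare, with flat sides: grip across it there.
- board: Round wooden board fixed on the table, 220 mm across, 18 mm thick, on the other side of the robot from the jig. Origin: centre of its underside.
- candle: White pillar candle 48 mm across, 73 mm tall, loose on the table; not to be disturbed. Origin: centre of its underside.
- spool: Wooden spool 54 mm across, 46 mm tall, loose on the table; not to be disturbed. Origin: centre of its underside.
- pinecone: Brown pine cone about 50 mm across, 58 mm tall, loose on the table; not to be disturbed. Origin: centre of its underside.
- gluegun: Black and orange glue gun lying on its side, about 160 x 130 mm, 34 mm tall, loose on the table; not to be disturbed. Origin: under its middle.
- secateurs: Secateurs with red handles lying flat, about 180 mm long, 14 mm tall, loose on the table; not to be disturbed. Origin: under its middle.
- stickjar: Glass jar of cinnamon sticks, 70 mm across, 90 mm tall, loose on the table; not to be disturbed. Origin: centre of its underside.
- tin: Tin can 60 mm across, 70 mm tall, loose on the table; not to be disturbed. Origin: centre of its underside.
There are look-alikes about, which are no part of the job. Leave any pink or purple look-alike of the wreath alone.

How it is judged:
By the outcome, as a careful person would: the job done as asked, in the order asked, and still so for the second after the job is handed in, with the robot touching nothing.
It also fails if it takes over 64 s, if anything falls off the work surface, if the arm or the gripper's body presses on something with over 40 N, if the wrist force passes 120 N, or if a joint passes its speed limit or range.

## Working session

There is one attempt and no reset: what is moved stays moved. The work goes in short steps, Python scripts to look and compute and a tool call to move; the robot and the scene stay as the last step left them, time stands still between calls to the robot, and variables do not carry over. Pictures are saved under pics/ and viewed, and the job is handed in when it is done.

Besides the shell and the picture viewer there is one more tool, called after "Request:" by a JSON object that holds its "op" and its "data". arm_command: Moves the arm, as the interface text tells. Its arguments: {"type":"object","properties":{"rows":{"type":"array"}},"required":["rows"]}

```bash
ls; mkdir -p pics
python3 - <<'E'
from bench import arm,get_image,models
import cv2,numpy as np
s=arm.read_state();print(s, getattr(arm,'grip_depth',None))
for n in ["scene","top"]:
    d=get_image(n);cv2.imwrite(f"pics/{n}0.png",d["img"][:,:,::-1]);np.savez(f"{n}.npz",**d);print(n,d["K"],d["rvec"],d["tvec"])
    for q in ["wreath","knob","board","jig","handle","candle","spool","pinecone","gluegun","secateurs","stickjar","tin","jaw"]:
        try:
            for r in models.cut_out(n,q)[:3]: print(q,round(r["conf"],2),r["extent"])
        except Exception as e: print(q,e)
print(arm.read_state()["clock"])
E
```

```text
pics
{'clock': 0.0, 'joints': array([ 1.36362293e+00,  3.85575974e-01,  6.60769082e-03, -4.90714552e-04,
       -1.19398488e+00, -2.58624990e-01]), 'joint_vel': array([ 0.00056577, -0.00020632,  0.00029769,  0.00014285, -0.00029146,
       -0.00107961]), 'joint_efforts': array([-4.88105923e-05, -3.92296994e+01,  1.88399470e+01,  4.18615133e+00,
       -4.63757257e-03,  1.92875476e-07]), 'position': array([280.39628778, 557.8546349 , 205.10404879]), 'ee_rot': array([-0.68785908,  0.16402847,  0.68814224,  0.16249556]), 'contact_force': array([ 0.60515536,  0.13616705, -0.41020996]), 'wrist_torque': array([ 0.05063747,  0.01397948, -0.07705048]), 'gripper_width': 85.2828577714996} 18.700000000000003
scene [[510.05057983   0.         323.8677866 ]
 [  0.         510.05057983 232.18116477]
 [  0.           0.           1.        ]] [ 0.93758724  2.45312439 -1.09387366] [ 354.68572932 -140.76307998 1478.51893317]
wreath 0.98 [299.5, 150.1, 350.5, 188.9]
wreath 0.81 [199.7, 202.5, 266.3, 249.2]
wreath 0.69 [374.3, 230.5, 449.0, 284.3]
knob 0.46 [272.6, 181.9, 282.9, 214.7]
board 0.64 [305.
[... 798 characters left out ...]
.7]
wreath 0.76 [372.0, 184.6, 423.6, 237.8]
knob 0.54 [393.4, 243.2, 401.4, 252.4]
board 0.7 [208.0, 175.0, 279.1, 247.4]
jig 0.86 [360.4, 175.8, 432.2, 287.3]
handle 0.65 [390.6, 242.1, 399.5, 256.1]
candle 0.71 [320.6, 218.0, 337.4, 231.0]
candle 0.58 [310.9, 165.2, 332.3, 184.8]
spool 0.63 [324.4, 264.4, 343.0, 282.9]
spool 0.32 [318.9, 215.1, 336.4, 233.5]
pinecone 0.67 [318.9, 217.3, 335.3, 233.8]
gluegun 0.57 [134.6, 203.9, 195.7, 247.8]
secateurs 0.56 [458.9, 265.9, 508.9, 314.9]
secateurs 0.5 [388.6, 230.9, 402.4, 264.4]
stickjar 0.77 [477.1, 217.0, 508.1, 246.5]
stickjar 0.57 [359.8, 176.4, 431.1, 283.7]
tin 0.88 [160.5, 284.1, 190.5, 310.1]
jaw 0.6 [393.8, 230.0, 399.6, 264.0]
1.4
```

Run:
```python
import cv2,numpy as np
a=cv2.imread("pics/top0.png");b=cv2.imread("pics/scene0.png")
cv2.imwrite("pics/top0c.png",cv2.resize(a[150:380,120:520],None,fx=2,fy=2,interpolation=cv2.INTER_CUBIC))
cv2.imwrite("pics/topjig.png",cv2.resize(a[165:295,345:445],None,fx=4.5,fy=4.5,interpolation=cv2.INTER_CUBIC))
cv2.imwrite("pics/scjig.png",cv2.resize(b[170:280,175:325],None,fx=5,fy=5,interpolation=cv2.INTER_CUBIC))
```

```text
(no output)
```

View pics/top0c.png

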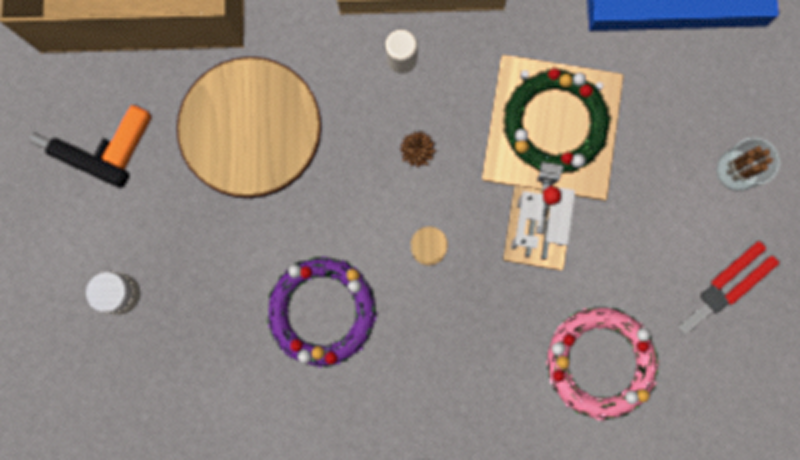

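View pics/topjig.png

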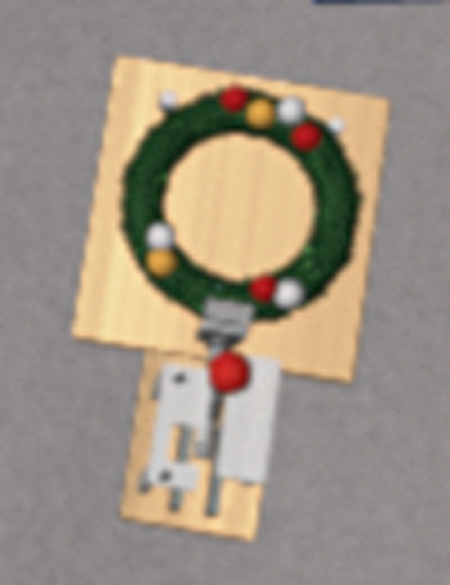

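View pics/scjig.png

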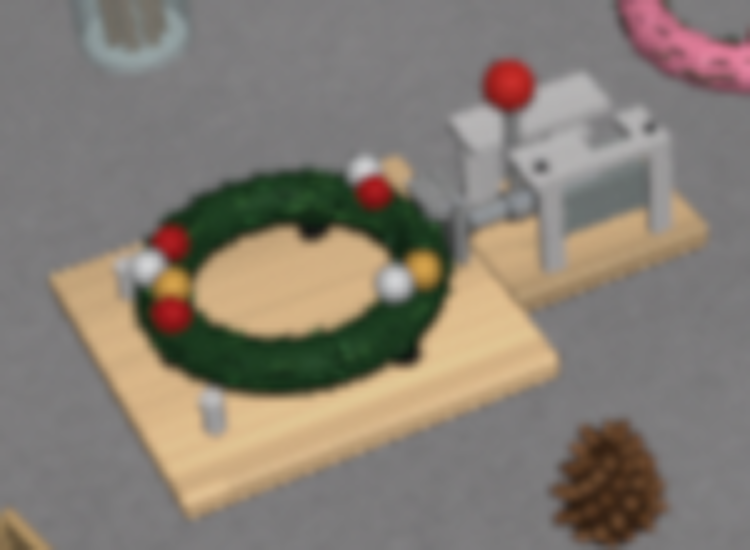

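View pics/scene0.png

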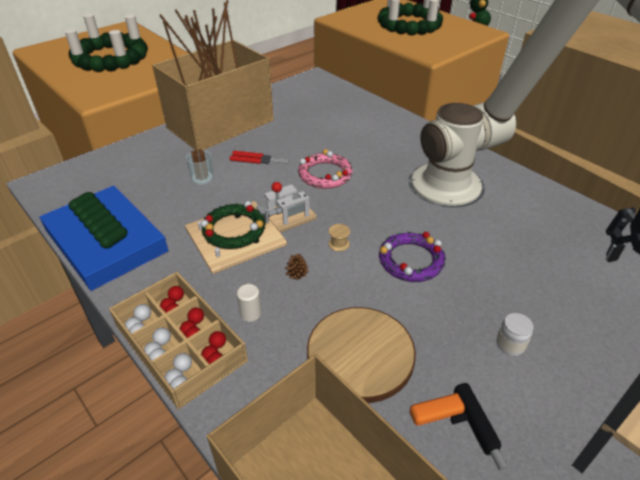

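```bash
cat > h.py <<'E'
import numpy as np,cv2
from scipy.spatial.transform import Rotation as R
def load(n):
    d=np.load(n+".npz");return d
def proj(d,P):
    return cv2.projectPoints(np.asarray(P,float).reshape(-1,3),d["rvec"],d["tvec"],d["K"],None)[0].reshape(-1,2)
def ray(d,uv,z):
    Rm=cv2.Rodrigues(d["rvec"])[0];c=-Rm.T@d["tvec"].ravel()
    v=Rm.T@np.linalg.inv(d["K"])@np.array([uv[0],uv[1],1.]);return c+v*(z-c[2])/v[2]
def J2W(p,j):
    x,y,t=j;p=np.asarray(p,float).reshape(-1,3);c,s=np.cos(t),np.sin(t)
    return np.c_[x+c*p[:,0]-s*p[:,1],y+s*p[:,0]+c*p[:,1],p[:,2]]
E
python3 - <<'E'
from h import *
from scipy.optimize import least_squares
T=load("top");S=load("scene")
# jig pts
obj=np.array([[68,57,37],[68,-57,37],[-125,0,111]])
pt=np.array([[382.3,187],[419.4,192.8],[395.9,247.7]])
corn=np.array([[371.2,177.9],[431.2,186.6],[423,249.7],[361.2,239.9]])
for c in corn: print("corner",ray(T,c,15).round(1))
f=lambda j:(proj(T,J2W(obj,j))-pt).ravel()
r=least_squares(f,[500,-150,0]);print(r.x,f(r.x).round(2))
sp=np.array([[175+212/5,170+392/5],[175+508/5,170+84/5]])
print("scene resid",proj(S,J2W(obj[[0,2]],r.x))-sp)
# board
for n,uv,z in [("board",(120+249/2,150+127/2),18),("candle",(120+401/2,150+42/2),73),("pine",(120+418/2,150+149/2),40),("spool",(120+429/2,150+245/2),46),("wreath",(345+240/4.5,165+205/4.5),38),("tin",(120+106/2,150+292/2),70)]:
    print(n,ray(T,uv,z).round(1))
j=r.x
# rectified
def rect(d,z,xs,ys,sc,name):
    X,Y=np.meshgrid(np.arange(ys[1],ys[0],-1/sc),np.arange(xs[1],xs[0],-1/sc))
    P=J2W(np.c_[Y.ravel(),X.ravel(),np.full(X.size,z)],j);uv=proj(d,P).reshape(*X.shape,2).astype(np.float32)
    im=cv2.remap(d["img"],uv[...,0],uv[...,1],cv2.INTER_CUBIC)[:,:,::-1].copy()
    for x in range(int(xs[0]),int(xs[1])):
        if x%10==0:
            yy=int((xs[1]-x)*sc);cv2.line(im,(0,yy),(8 if x%50 else 20,yy),(255,0,255),1)
    cv2.imwrite(name,im)
rect(T,75,(-220,-60),(-60,60),4,"pics/r_top.png");rect(S,75,(-220,-60),(-60,60),4,"pics/r_sc.png")
a=cv2.imread("pics/r_top.png");b=cv2.imread("pics/r_sc.png")
h=min(600,a.shape[0]);c=np.hstack([a,b]);c=cv2.resize(c,None,fx=.8,fy=.8);cv2.imwrite("pics/r.png",c);print(c.shape)
E
```

```text
corner [ 699.7 -140.    15. ]
corner [ 666.5 -323.    15. ]
corner [ 471.  -285.1   15. ]
corner [ 506.  -101.2   15. ]
[ 5.85810826e+02 -2.12460208e+02 -1.90247411e-01] [-0.16 -0.19  0.21 -0.14 -0.05  0.29]
scene resid [[0.83526697 1.19868881]
 [1.14744633 0.59187811]]
board [596.9 250.4  18. ]
candle [706.   15.4  73. ]
pine [550.6  -5.5  40. ]
spool [406.4 -17.5  46. ]
wreath [ 587.9 -214.    38. ]
tin [349.7 441.1  70. ]
(512, 768, 3)
```

View pics/r.png

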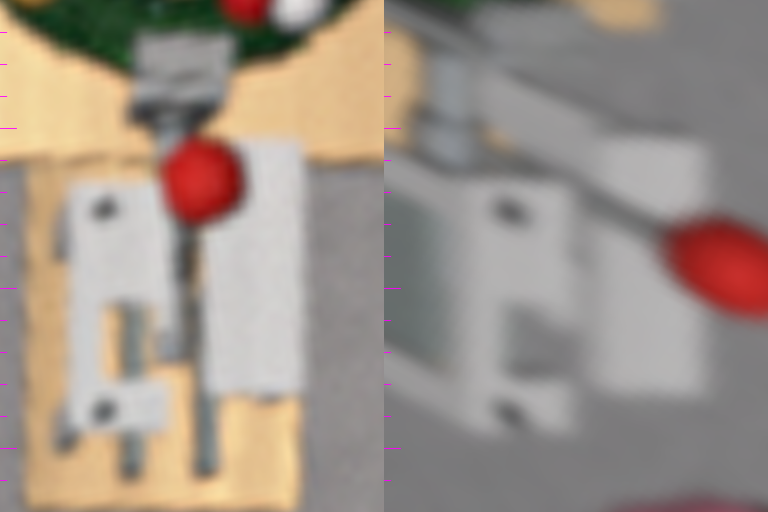

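```bash
cat >> h.py <<'E'
def Rdown(yaw):
    # tool x down, tool y at world yaw
    x=np.array([0,0,-1.]);y=np.array([np.cos(yaw),np.sin(yaw),0]);z=np.cross(x,y)
    return np.c_[x,y,z]
def go(pos,Rt=None,s=None):
    if s is None:
        from bench import arm;s=arm.read_state()
    R0=R.from_quat(s["ee_rot"]).as_matrix()
    d=R0.T@(np.asarray(pos)-s["position"])/1000
    w=R.from_matrix(R0.T@(R0 if Rt is None else Rt)).as_rotvec(degrees=True)
    print("dxyz",d.round(4),"w",w.round(2))
JIG=(585.8,-212.5,-0.1902)
E
python3 - <<'E'
from h import *
from bench import arm
s=arm.read_state();print(R.from_quat(s["ee_rot"]).as_matrix().round(3))
k=J2W([-125,0,111],JIG)[0];print(k)
for sg in (0,np.pi): go([k[0],k[1],200],Rdown(JIG[2]+sg))
E
```

```text
[[ 0.    -0.449 -0.893]
 [-0.    -0.893  0.449]
 [-1.    -0.    -0.   ]]
[ 463.05419454 -188.86808849  111.        ]
dxyz [ 0.0062  0.5858 -0.4985] w [-105.79   -0.     -0.  ]
dxyz [ 0.0062  0.5858 -0.4985] w [74.21 -0.    0.  ]
```

Request:
{"op": "arm_command", "data": {"rows": [{"dx":0,"dy":0.586,"dz":-0.4985,"wx":74.2,"gripper":-1},{"dx":0,"dy":0.586,"dz":-0.4985,"wx":74.2,"gripper":-1},{"dx":0,"dy":0.586,"dz":-0.4985,"wx":74.2,"gripper":-1},{"dx":0,"dy":0.586,"dz":-0.4985,"wx":74.2,"gripper":-1},{"dx":0,"dy":0.586,"dz":-0.4985,"wx":74.2,"gripper":-1},{"dx":0,"dy":0.586,"dz":-0.4985,"wx":74.2,"gripper":-1},{"dx":0,"dy":0.586,"dz":-0.4985,"wx":74.2,"gripper":-1},{"dx":0,"dy":0.586,"dz":-0.4985,"wx":74.2,"gripper":-1}]}}

```text
validation failed for argument at $.ro...
```

Run:
```python
from h import *
k=J2W([-125,0,111],JIG)[0]
go([k[0],k[1],200],Rdown(JIG[2]+np.pi))
```

```text
dxyz [ 0.0062  0.5858 -0.4985] w [74.21 -0.    0.  ]
```

Request:
{"op": "arm_command", "data": {"rows": [{"dx":0,"dy":0.586,"dz":-0.4985,"wx":74.2,"wy":0,"wz":0,"gripper":-1},{"dx":0,"dy":0.586,"dz":-0.4985,"wx":74.2,"wy":0,"wz":0,"gripper":-1},{"dx":0,"dy":0.586,"dz":-0.4985,"wx":74.2,"wy":0,"wz":0,"gripper":-1},{"dx":0,"dy":0.586,"dz":-0.4985,"wx":74.2,"wy":0,"wz":0,"gripper":-1},{"dx":0,"dy":0.586,"dz":-0.4985,"wx":74.2,"wy":0,"wz":0,"gripper":-1},{"dx":0,"dy":0.586,"dz":-0.4985,"wx":74.2,"wy":0,"wz":0,"gripper":-1},{"dx":0,"dy":0.586,"dz":-0.4985,"wx":74.2,"wy":0,"wz":0,"gripper":-1},{"dx":0,"dy":0.586,"dz":-0.4985,"wx":74.2,"wy":0,"wz":0,"gripper":-1}]}}

```text
clock: 2.2
position: [375.5, 167.9, 206.7]
ee_rot: [-0.474, 0.524, 0.474, 0.525]
contact_force: [0.8, -0.4, -0.0]
gripper_width: 85.7
```

Run:
```python
from h import *
k=J2W([-125,0,111],JIG)[0]
go([k[0],k[1],200],Rdown(JIG[2]+np.pi))
```

```text
dxyz [ 0.0065 -0.1228 -0.3463] w [5.16 0.06 0.05]
```

Request:
{"op": "arm_command", "data": {"rows": [{"dx":0,"dy":-0.1228,"dz":-0.3463,"wx":5.2,"wy":0,"wz":0,"gripper":-1},{"dx":0,"dy":-0.1228,"dz":-0.3463,"wx":5.2,"wy":0,"wz":0,"gripper":-1},{"dx":0,"dy":-0.1228,"dz":-0.3463,"wx":5.2,"wy":0,"wz":0,"gripper":-1},{"dx":0,"dy":-0.1228,"dz":-0.3463,"wx":5.2,"wy":0,"wz":0,"gripper":-1},{"dx":0,"dy":-0.1228,"dz":-0.3463,"wx":5.2,"wy":0,"wz":0,"gripper":-1},{"dx":0,"dy":-0.1228,"dz":-0.3463,"wx":5.2,"wy":0,"wz":0,"gripper":-1},{"dx":0,"dy":-0.1228,"dz":-0.3463,"wx":5.2,"wy":0,"wz":0,"gripper":-1},{"dx":0,"dy":-0.1228,"dz":-0.3463,"wx":5.2,"wy":0,"wz":0,"gripper":-1}]}}

```text
clock: 3.0
position: [463.5, -192.5, 206.3]
ee_rot: [-0.449, 0.546, 0.449, 0.547]
contact_force: [-0.4, 1.1, 0.0]
gripper_width: 85.7
```

```bash
cat >> h.py <<'E'
def wrist(name):
    from bench import arm,get_image
    s=arm.read_state();d=get_image("wrist")
    T=np.eye(4);T[:3,:3]=R.from_quat(s["ee_rot"]).as_matrix();T[:3,3]=s["position"]
    M=np.linalg.inv(T@d["T_tool_cam"])
    np.savez("w_"+name+".npz",img=d["img"],K=d["K"],rvec=cv2.Rodrigues(M[:3,:3])[0],tvec=M[:3,3])
    cv2.imwrite(f"pics/w_{name}.png",d["img"][:,:,::-1]);print(s["clock"],s["position"].round(1),s["contact_force"].round(1),s["gripper_width"])
    return load("w_"+name)
E
python3 - <<'E'
from h import *
d=wrist("a")
print("knob",proj(d,J2W([[-125,0,111],[-125,0,75],[-171,0,75],[68,57,37],[68,-57,37]],JIG)).round(0))
E
```

```text
3.0 [ 463.5 -192.5  206.3] [-0.4  1.1  0. ] 85.67732766115088
knob [[324. 241.]
 [324. 227.]
 [386. 226.]
 [102. 279.]
 [ 77. 145.]]
```

View pics/w_a.png

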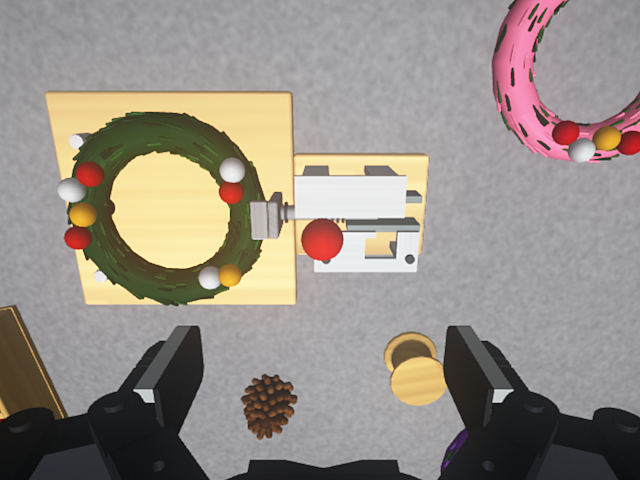

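Run:
```python
from h import *
d=load("w_a")
# refine jig with combined
from scipy.optimize import least_squares
T=load("top")
o=np.array([[68,57,37],[68,-57,37],[-125,0,111]])
pt=np.array([[382.3,187],[419.4,192.8],[395.9,247.7]]);pw=np.array([[99,276],[76,141],[322,240]])
f=lambda j:np.r_[(proj(T,J2W(o,j))-pt).ravel(),(proj(d,J2W(o,j))-pw).ravel()/1.2]
r=least_squares(f,JIG);print(r.x,f(r.x).round(1))
j=r.x
xs,ys,sc=(-220,-90),(-50,50),4.5
X,Y=np.meshgrid(np.arange(ys[1],ys[0],-1/sc),np.arange(xs[1],xs[0],-1/sc))
uv=proj(d,J2W(np.c_[Y.ravel(),X.ravel(),np.full(X.size,75)],j)).reshape(*X.shape,2).astype(np.float32)
im=cv2.remap(d["img"],uv[...,0],uv[...,1],cv2.INTER_CUBIC)[:,:,::-1].copy()
for x in range(-210,-90,10):
    yy=int((xs[1]-x)*sc);cv2.line(im,(0,yy),(10 if x%50 else 25,yy),(255,0,255),1)
for y in range(-40,50,10):
    cv2.line(im,(int((50-y)*sc),0),(int((50-y)*sc),10 if y else 25),(255,0,255),1)
cv2.imwrite("pics/rw.png",im)
# wreath center via baubles: tops ~ z 23+38
print("baubles (jig frame) z~59")
j0=np.array(j)
for n,uvp in dict(r1=(90,175),w1=(70,189),o1=(83,214),r2=(77,238),wA=(231,170),rA=(232,193),wB=(209,278),oB=(231,274)).items():
    p=ray(d,uvp,23+36)
    q=p[:2]-j0[:2];c,s=np.cos(j0[2]),np.sin(j0[2]);q=np.array([c*q[0]+s*q[1],-s*q[0]+c*q[1]]);print(n,q.round(1),np.hypot(*q).round(1),np.degrees(np.arctan2(q[1],q[0])).round(1))
```

```text
[ 5.86537157e+02 -2.14642327e+02 -1.99120247e-01] [ 0.8 -0.6  1.1 -0.2  0.3 -0.1  0.3  0.3 -0.2  0.1  0.2  0.2]
baubles (jig frame) z~59
r1 [ 49.2 -34. ] 59.8 -34.7
w1 [ 66.1 -23.4] 70.1 -19.5
o1 [59.7 -4. ] 59.8 -3.8
r2 [67.7 15.4] 69.5 12.8
wA [-56.7 -38.2] 68.4 -146.0
rA [-56.3 -20.9] 60.1 -159.6
wB [-33.3  48.8] 59.1 124.3
oB [-51.3  45.3] 68.4 138.6
```

View pics/rw.png

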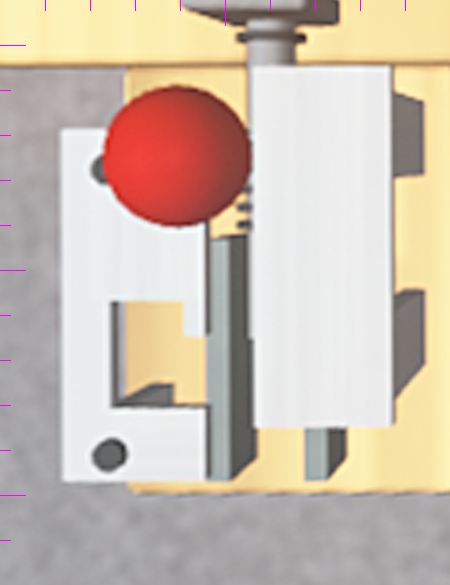

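```bash
sed -i 's/^JIG=.*/JIG=(586.5,-214.6,-0.197)/' h.py
python3 - <<'E'
from h import *
d=load("w_a")
print(ray(d,(322,240),111), J2W([-125,0,111],JIG))
k=J2W([-126,0,91],JIG)[0]
go(k,Rdown(JIG[2]+np.pi))
E
```

```text
[ 464.10039391 -190.09574133  111.        ] [[ 463.91772817 -190.13396982  111.        ]]
dxyz [0.1152 0.0017 0.003 ] w [ 0.08 -0.01  0.06]
```

Request:
{"op": "arm_command", "data": {"rows": [{"dx":0.04,"dy":0.0017,"dz":0.003,"wx":0,"wy":0,"wz":0,"gripper":-1},{"dx":0.08,"dy":0.0017,"dz":0.003,"wx":0,"wy":0,"wz":0,"gripper":-1},{"dx":0.105,"dy":0.0017,"dz":0.003,"wx":0,"wy":0,"wz":0,"gripper":-1},{"dx":0.1152,"dy":0.0017,"dz":0.003,"wx":0,"wy":0,"wz":0,"gripper":-1},{"dx":0.1152,"dy":0.0017,"dz":0.003,"wx":0,"wy":0,"wz":0,"gripper":-1},{"dx":0.1152,"dy":0.0017,"dz":0.003,"wx":0,"wy":0,"wz":0,"gripper":-1},{"dx":0.1152,"dy":0.0017,"dz":0.003,"wx":0,"wy":0,"wz":0,"gripper":1},{"dx":0.1152,"dy":0.0017,"dz":0.003,"wx":0,"wy":0,"wz":0,"gripper":1}]}}

```text
clock: 3.85
position: [463.9, -190.0, 92.3]
ee_rot: [-0.45, 0.545, 0.448, 0.547]
contact_force: [-0.1, 0.5, -0.4]
gripper_width: 58.7
```

Request:
{"op": "arm_command", "data": {"rows": [{"dx":0,"dy":0,"dz":0,"wx":0,"wy":0,"wz":0,"gripper":1},{"dx":0,"dy":0,"dz":0,"wx":0,"wy":0,"wz":0,"gripper":1},{"dx":0,"dy":0,"dz":0,"wx":0,"wy":0,"wz":0,"gripper":1},{"dx":0,"dy":0,"dz":0,"wx":0,"wy":0,"wz":0,"gripper":1},{"dx":0,"dy":0,"dz":0,"wx":0,"wy":0,"wz":0,"gripper":1},{"dx":0,"dy":0,"dz":0,"wx":0,"wy":0,"wz":0,"gripper":1},{"dx":0,"dy":0,"dz":0,"wx":0,"wy":0,"wz":0,"gripper":1},{"dx":0,"dy":0,"dz":0,"wx":0,"wy":0,"wz":0,"gripper":1}]}}

```text
clock: 4.65
position: [464.8, -190.1, 92.9]
ee_rot: [-0.451, 0.545, 0.447, 0.548]
contact_force: [2.2, -0.7, 4.6]
gripper_width: 17.2
```

```bash
cat >> h.py <<'E'
def inj(p,j=JIG):
    q=np.asarray(p)[:2]-np.array(j[:2]);c,s=np.cos(j[2]),np.sin(j[2]);return np.array([c*q[0]+s*q[1],-s*q[0]+c*q[1]])
E
python3 - <<'E'
from h import *
d=wrist("b")
from bench import arm
print(inj(arm.read_state()["position"]))
E
```

```text
4.65 [ 464.8 -190.1   92.9] [ 2.2 -0.7  4.6] 17.198382315710692
[-124.11122108    0.15344799]
```

View pics/w_b.png

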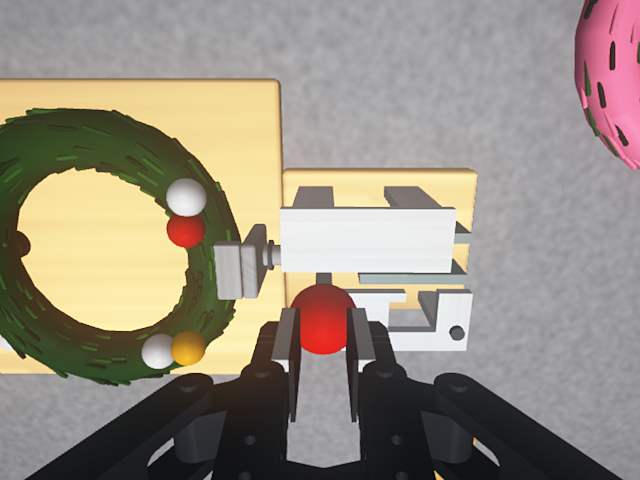

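```bash
python3 - <<'E'
from h import *
d=load("w_b")
from bench import arm,get_image
s=arm.read_state();print(s["gripper_width"],s["position"],s["contact_force"])
p=s["position"];Rm=R.from_quat(s["ee_rot"]).as_matrix()
T=get_image("wrist")["T_tool_cam"];print(T.round(2))
for t in [(0,0,0),(-18.7,0,0),(-18.7,9,11),(-18.7,9,-11),(0,9,11),(0,9,-11),(-36,9,11),(-36,9,-11)]: print(t,proj(d,p+Rm@np.array(t)).round(0))
print("knob",proj(d,J2W([[-125,0,111],[-125,0,125],[-125,0,97]],JIG)).round(0))
E
python3 -c "
import cv2;a=cv2.imread('pics/w_b.png')[240:440,220:430];cv2.imwrite('pics/w_bc.png',cv2.resize(a,None,fx=3,fy=3,interpolation=2))"
```

```text
17.082587339111225 [ 464.81935058 -190.15744893   92.90411506] [ 2.75398109 -1.3623362   5.41532902]
[[   0.     -0.31    0.95 -168.3 ]
 [   1.      0.     -0.      0.62]
 [  -0.      0.95    0.31  -80.04]
 [   0.      0.      0.      1.  ]]
(0, 0, 0) [[322. 299.]]
(-18.7, 0, 0) [[322. 320.]]
(-18.7, 9, 11) [[344. 344.]]
(-18.7, 9, -11) [[345. 295.]]
(0, 9, 11) [[342. 322.]]
(0, 9, -11) [[342. 276.]]
(-36, 9, 11) [[346. 369.]]
(-36, 9, -11) [[347. 315.]]
knob [[323. 319.]
 [323. 337.]
 [324. 303.]]
```

View pics/w_bc.png

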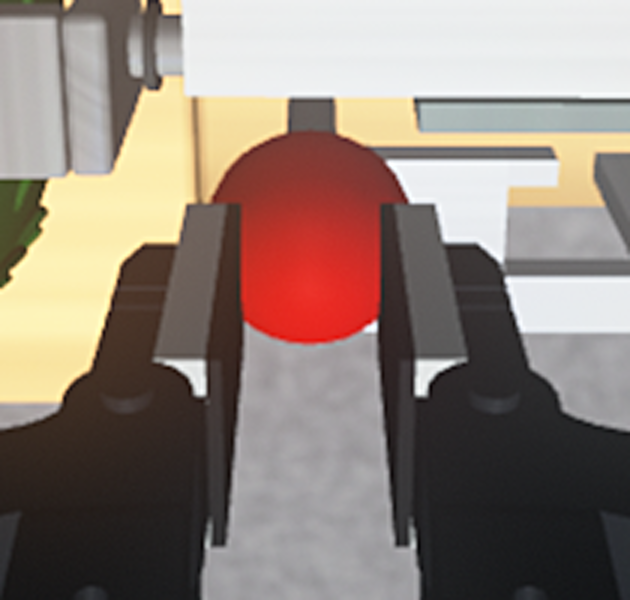

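Request:
{"op": "arm_command", "data": {"rows": [{"dx":0,"dy":0,"dz":0,"wx":0,"wy":0,"wz":0,"gripper":0},{"dx":0,"dy":0,"dz":0,"wx":0,"wy":0,"wz":0,"gripper":0},{"dx":0,"dy":0,"dz":0,"wx":0,"wy":0,"wz":0,"gripper":0},{"dx":0.006,"dy":0,"dz":0,"wx":0,"wy":0,"wz":0,"gripper":0},{"dx":0.012,"dy":0,"dz":0,"wx":0,"wy":0,"wz":0,"gripper":0},{"dx":0.012,"dy":0,"dz":0,"wx":0,"wy":0,"wz":0,"gripper":1},{"dx":0.012,"dy":0,"dz":0,"wx":0,"wy":0,"wz":0,"gripper":1},{"dx":0.012,"dy":0,"dz":0,"wx":0,"wy":0,"wz":0,"gripper":1}]}}

```text
clock: 5.55
position: [464.9, -190.0, 80.2]
ee_rot: [-0.45, 0.545, 0.447, 0.548]
contact_force: [2.3, -0.6, -7.0]
gripper_width: 24.2
```

```bash
python3 - <<'E'
from h import *
d=wrist("c")
from bench import arm
print(inj(arm.read_state()["position"]))
E
python3 -c "
import cv2;a=cv2.imread('pics/w_c.png')[240:440,220:430];cv2.imwrite('pics/w_cc.png',cv2.resize(a,None,fx=3,fy=3,interpolation=2))"
```

```text
5.55 [ 464.9 -190.    80.2] [ 2.3 -0.6 -7. ] 24.20469939441929
[-124.10189152    0.29338802]
```

View pics/w_cc.png

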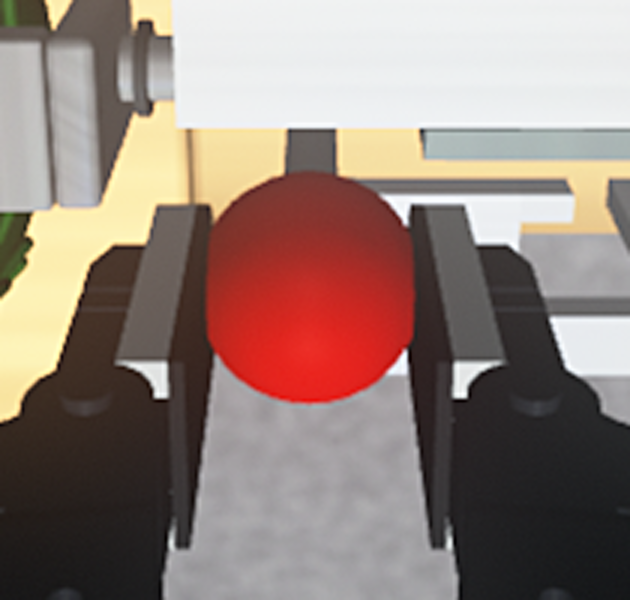

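Request:
{"op": "arm_command", "data": {"rows": [{"dx":0,"dy":0,"dz":0,"wx":0,"wy":0,"wz":0,"gripper":0},{"dx":0,"dy":0,"dz":0,"wx":0,"wy":0,"wz":0,"gripper":0},{"dx":-0.003,"dy":0,"dz":0,"wx":0,"wy":0,"wz":0,"gripper":0},{"dx":-0.004,"dy":0.0008,"dz":0,"wx":0,"wy":0,"wz":0,"gripper":1},{"dx":-0.004,"dy":0.0008,"dz":0,"wx":0,"wy":0,"wz":0,"gripper":1},{"dx":-0.004,"dy":0.0008,"dz":0,"wx":0,"wy":0,"wz":0,"gripper":1},{"dx":-0.004,"dy":0.0008,"dz":0,"wx":0,"wy":0,"wz":0,"gripper":1},{"dx":-0.004,"dy":0.0008,"dz":0,"wx":0,"wy":0,"wz":0,"gripper":1}]}}

```text
clock: 6.4
position: [465.1, -190.2, 85.6]
ee_rot: [-0.451, 0.544, 0.447, 0.548]
contact_force: [-1.1, 0.6, 6.5]
gripper_width: 23.7
```

Request:
{"op": "arm_command", "data": {"rows": [{"dx":0,"dy":0,"dz":0,"wx":0,"wy":0,"wz":0,"gripper":0},{"dx":0,"dy":0,"dz":0,"wx":0,"wy":0,"wz":0,"gripper":0},{"dx":0.003,"dy":0,"dz":0,"wx":0,"wy":0,"wz":0,"gripper":0},{"dx":0.003,"dy":0,"dz":0,"wx":0,"wy":0,"wz":0,"gripper":1},{"dx":0.003,"dy":0,"dz":0,"wx":0,"wy":0,"wz":0,"gripper":1},{"dx":0.003,"dy":0,"dz":0,"wx":0,"wy":0,"wz":0,"gripper":1},{"dx":0.003,"dy":0,"dz":0,"wx":0,"wy":0,"wz":0,"gripper":1},{"dx":0.003,"dy":0,"dz":0,"wx":0,"wy":0,"wz":0,"gripper":1}]}}

```text
clock: 7.2
position: [465.1, -190.2, 82.5]
ee_rot: [-0.451, 0.544, 0.447, 0.548]
contact_force: [1.0, -0.5, -0.8]
gripper_width: 24.1
```

Run:
```python
from h import *
from bench import arm
s=arm.read_state();print(s["contact_force"],s["gripper_width"],inj(s["position"]))
go(s["position"],Rdown(JIG[2]+np.pi))
```

```text
[ 0.95226247 -0.53820912 -0.75095522] 24.085592556948285 [-123.84072998    0.20012101]
dxyz [0. 0. 0.] w [ 0.14 -0.    0.48]
```

Request:
{"op": "arm_command", "data": {"rows": [{"dx":0,"dy":0.008,"dz":0,"wx":0,"wy":0,"wz":0,"gripper":1},{"dx":0,"dy":0.016,"dz":0,"wx":0,"wy":0,"wz":0,"gripper":1},{"dx":0,"dy":0.024,"dz":0,"wx":0,"wy":0,"wz":0,"gripper":1},{"dx":0,"dy":0.032,"dz":0,"wx":0,"wy":0,"wz":0,"gripper":1},{"dx":0,"dy":0.04,"dz":0,"wx":0,"wy":0,"wz":0,"gripper":1},{"dx":0,"dy":0.047,"dz":0,"wx":0,"wy":0,"wz":0,"gripper":1},{"dx":0,"dy":0.047,"dz":0,"wx":0,"wy":0,"wz":0,"gripper":1},{"dx":0,"dy":0.047,"dz":0,"wx":0,"wy":0,"wz":0,"gripper":1}]}}

```text
clock: 8.0
position: [425.3, -181.3, 82.7]
ee_rot: [-0.455, 0.541, 0.444, 0.551]
contact_force: [13.4, -3.4, -13.3]
gripper_width: 24.2
```

Run:
```python
from h import *
from bench import arm
d=wrist("e")
s=arm.read_state();print(s["contact_force"],s["gripper_width"],inj(s["position"]))
go(s["position"],Rdown(JIG[2]+np.pi))
j=JIG
xs,ys,sc=(-220,-90),(-50,50),4.5
X,Y=np.meshgrid(np.arange(ys[1],ys[0],-1/sc),np.arange(xs[1],xs[0],-1/sc))
uv=proj(d,J2W(np.c_[Y.ravel(),X.ravel(),np.full(X.size,75)],j)).reshape(*X.shape,2).astype(np.float32)
im=cv2.remap(d["img"],uv[...,0],uv[...,1],cv2.INTER_CUBIC)[:,:,::-1].copy()
for x in range(-210,-90,10):
    yy=int((xs[1]-x)*sc);cv2.line(im,(0,yy),(10 if x%50 else 25,yy),(255,0,255),1)
cv2.imwrite("pics/re.png",np.hstack([im,cv2.resize(cv2.imread("pics/w_e.png")[240:440,220:430],None,fx=1.6,fy=im.shape[0]/200)]))
```

```text
8.0 [ 425.3 -181.3   82.7] [ 13.4  -3.4 -13.3] 24.16194060986766
[ 13.54482714  -4.07096704 -13.63612724] 24.10453320735886 [-164.4454549     1.05023362]
dxyz [0. 0. 0.] w [0.22 0.07 1.28]
```

View pics/re.png

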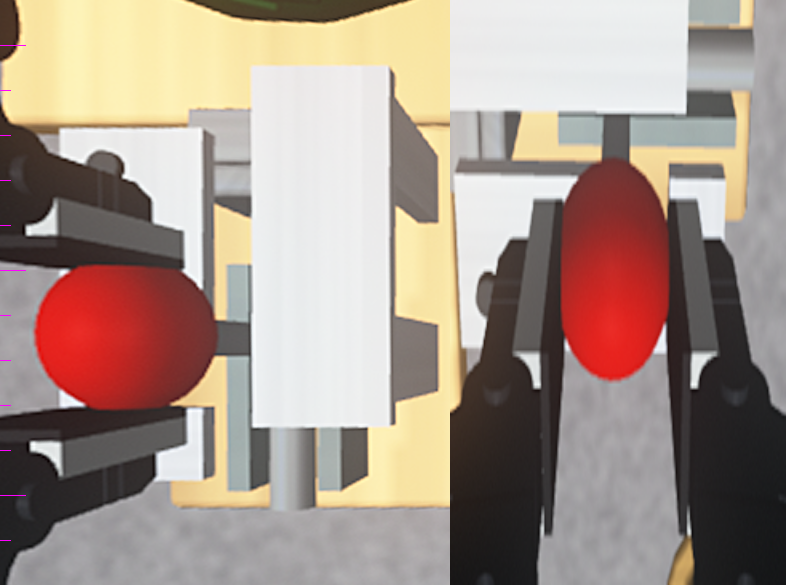

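Request:
{"op": "arm_command", "data": {"rows": [{"dx":0,"dy":0.01,"dz":-0.0005,"wx":0,"wy":0,"wz":0.5,"gripper":1},{"dx":0,"dy":0.01,"dz":-0.0005,"wx":0,"wy":0,"wz":0.5,"gripper":1},{"dx":0,"dy":0.01,"dz":-0.0005,"wx":0,"wy":0,"wz":0.5,"gripper":1},{"dx":0,"dy":0.01,"dz":-0.0005,"wx":0,"wy":0,"wz":0.5,"gripper":1},{"dx":0,"dy":0.01,"dz":-0.0005,"wx":0,"wy":0,"wz":0.5,"gripper":1},{"dx":0,"dy":0.01,"dz":-0.0005,"wx":0,"wy":0,"wz":0.5,"gripper":1},{"dx":0,"dy":0.01,"dz":-0.0005,"wx":0,"wy":0,"wz":0.5,"gripper":1},{"dx":0,"dy":0.01,"dz":-0.0005,"wx":0,"wy":0,"wz":0.5,"gripper":1}]}}

```text
clock: 8.85
position: [421.9, -180.2, 82.8]
ee_rot: [-0.456, 0.539, 0.443, 0.552]
contact_force: [14.0, -3.8, -15.3]
gripper_width: 24.1
```

```bash
cat > st.py <<'E'
from h import *
from bench import arm
s=arm.read_state();print(s["clock"],"F",s["contact_force"].round(1),"w",s["gripper_width"].round(1),"jig",inj(s["position"]).round(2),"z",s["position"][2].round(1))
f=s["contact_force"];c,sn=np.cos(JIG[2]),np.sin(JIG[2]);print("Fjig",round(c*f[0]+sn*f[1],1),round(-sn*f[0]+c*f[1],1))
go(s["position"],Rdown(JIG[2]+np.pi),s)
E
python3 st.py
```

```text
Traceback (most recent call last):
  File "st.py", line 3, in <module>
    s=arm.read_state();print(s["clock"],"F",s["contact_force"].round(1),"w",s["gripper_width"].round(1),"jig",inj(s["position"]).round(2),"z",s["position"][2].round(1))
                                                                            ^^^^^^^^^^^^^^^^^^^^^^^^
AttributeError: 'float' object has no attribute 'round'
```

Request:
{"op": "arm_command", "data": {"rows": [{"dx":0,"dy":0.011,"dz":0,"wx":0,"wy":0,"wz":0.5,"gripper":1},{"dx":0,"dy":0.011,"dz":0,"wx":0,"wy":0,"wz":0.5,"gripper":1},{"dx":0.0004,"dy":0.011,"dz":0.008,"wx":0,"wy":0,"wz":0.5,"gripper":1},{"dx":0.0017,"dy":0.011,"dz":0.016,"wx":0,"wy":0,"wz":0.5,"gripper":1},{"dx":0.0039,"dy":0.011,"dz":0.024,"wx":0,"wy":0,"wz":0.5,"gripper":1},{"dx":0.0066,"dy":0.011,"dz":0.031,"wx":0,"wy":0,"wz":0.5,"gripper":1},{"dx":0.0075,"dy":0.011,"dz":0.034,"wx":0,"wy":0,"wz":0.5,"gripper":1},{"dx":0.0075,"dy":0.011,"dz":0.034,"wx":0,"wy":0,"wz":0.5,"gripper":1}]}}

```text
clock: 9.65
position: [417.0, -144.4, 74.8]
ee_rot: [-0.454, 0.541, 0.446, 0.55]
contact_force: [-0.3, 1.3, -0.3]
gripper_width: -0.5
```

```bash
sed -i 's/s\["gripper_width"\].round(1)/s["gripper_width"]/' st.py; python3 st.py
```

```text
9.65 F [-0.3  1.3 -0.3] w -0.5109789709805599 jig [-180.     35.63] z 74.8
Fjig -0.6 1.2
dxyz [0. 0. 0.] w [0.29 0.15 0.95]
```

Run:
```python
from h import *
wrist("f")
```

```text
9.65 [ 417.  -144.4   74.8] [-0.3  1.3 -0.3] -0.5109789709805599
```

View pics/w_f.png

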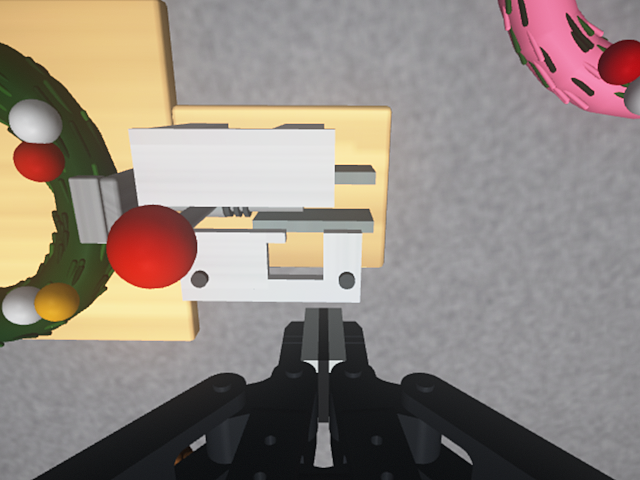

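Run:
```python
from h import *
from bench import arm,get_image
s=arm.read_state();p=s["position"];Rm=R.from_quat(s["ee_rot"]).as_matrix()
d=get_image("scene")
for t in [0,-18.7,-28]: print(t,proj(d,p+Rm@np.array([t,0,0])))
uv=proj(d,p)[0];u,v=uv.astype(int)
im=d["img"][v-60:v+50,u-70:u+70,::-1].copy();im=cv2.resize(im,None,fx=5,fy=5,interpolation=2)
for t,c in [(0,(255,0,255)),(-18.7,(0,255,255)),(-28,(255,255,0))]:
    q=(proj(d,p+Rm@np.array([t,0,0]))[0]-[u-70,v-60])*5+2.5;cv2.drawMarker(im,tuple(q.astype(int).tolist()),c,cv2.MARKER_CROSS,14,1)
cv2.imwrite("pics/sf.png",im)
```

```text
0 [[303.66938925 199.35311482]]
-18.7 [[303.59927377 193.47249655]]
-28 [[303.56390132 190.50579239]]
```

View pics/sf.png

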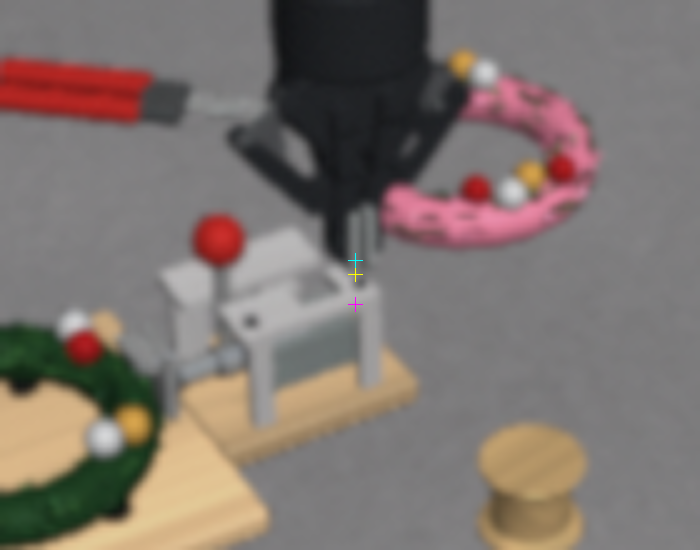

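Run:
```python
from h import *
print("Up over knob");go(J2W([-125.0,0,140],JIG)[0],Rdown(JIG[2]+np.pi))
```

```text
Up over knob
dxyz [-0.0646 -0.0562 -0.0353] w [0.26 0.13 0.92]
```

Request:
{"op": "arm_command", "data": {"rows": [{"dx":-0.04,"dy":0,"dz":0,"wx":0,"wy":0,"wz":0.5,"gripper":-1},{"dx":-0.065,"dy":0,"dz":0,"wx":0.3,"wy":0,"wz":0.9,"gripper":-1},{"dx":-0.065,"dy":-0.02,"dz":-0.01,"wx":0.3,"wy":0,"wz":0.9,"gripper":-1},{"dx":-0.065,"dy":-0.056,"dz":-0.035,"wx":0.3,"wy":0,"wz":0.9,"gripper":-1},{"dx":-0.065,"dy":-0.056,"dz":-0.035,"wx":0.3,"wy":0,"wz":0.9,"gripper":-1},{"dx":-0.04,"dy":-0.056,"dz":-0.035,"wx":0.3,"wy":0,"wz":0.9,"gripper":-1},{"dx":-0.01,"dy":-0.056,"dz":-0.035,"wx":0.3,"wy":0,"wz":0.9,"gripper":-1},{"dx":-0.01,"dy":-0.056,"dz":-0.035,"wx":0.3,"wy":0,"wz":0.9,"gripper":-1}]}}

```text
clock: 10.55
position: [460.2, -189.4, 81.6]
ee_rot: [-0.444, 0.549, 0.451, 0.546]
contact_force: [-1.2, 0.8, 1.1]
gripper_width: 85.6
```

```bash
python3 st.py;python3 - <<'E'
from h import *
go(J2W([-124.4,0,66],JIG)[0],Rdown(JIG[2]+np.pi))
E
```

```text
10.55 F [-1.2  0.8  1.1] w 85.55730454439413 jig [-1.288e+02 -5.000e-02] z 81.6
Fjig -1.3 0.5
dxyz [0. 0. 0.] w [-0.15  0.12 -0.59]
dxyz [ 0.0155 -0.0046  0.    ] w [-0.15  0.12 -0.59]
```

Request:
{"op": "arm_command", "data": {"rows": [{"dx":0.0155,"dy":-0.0046,"dz":0,"wx":-0.1,"wy":0,"wz":-0.6,"gripper":-1},{"dx":0.0155,"dy":-0.0046,"dz":0,"wx":-0.1,"wy":0,"wz":-0.6,"gripper":-1},{"dx":0.0155,"dy":-0.0046,"dz":0,"wx":-0.1,"wy":0,"wz":-0.6,"gripper":1},{"dx":0.0155,"dy":-0.0046,"dz":0,"wx":-0.1,"wy":0,"wz":-0.6,"gripper":1},{"dx":0.0155,"dy":-0.0046,"dz":0,"wx":-0.1,"wy":0,"wz":-0.6,"gripper":1},{"dx":0.0155,"dy":-0.0046,"dz":0,"wx":-0.1,"wy":0,"wz":-0.6,"gripper":1},{"dx":0.0155,"dy":-0.0046,"dz":0,"wx":-0.1,"wy":0,"wz":-0.6,"gripper":1},{"dx":0.0155,"dy":-0.0046,"dz":0,"wx":-0.1,"wy":0,"wz":-0.6,"gripper":1}]}}

```text
clock: 11.35
position: [464.9, -190.5, 67.0]
ee_rot: [-0.448, 0.546, 0.448, 0.548]
contact_force: [-1.9, 0.4, 5.6]
gripper_width: 25.2
```

```bash
python3 st.py;python3 - <<'E'
from h import *
wrist("g")
E
python3 -c "
import cv2;a=cv2.imread('pics/w_g.png')[200:440,220:430];cv2.imwrite('pics/w_gc.png',cv2.resize(a,None,fx=2,fy=2,interpolation=2))"
```

```text
11.35 F [-1.9  0.4  5.6] w 25.17876255648771 jig [-1.2396e+02 -1.2000e-01] z 67.0
Fjig -1.9 0.0
dxyz [0. 0. 0.] w [-0.02  0.11  0.08]
11.35 [ 464.9 -190.5   67. ] [-1.9  0.4  5.6] 25.17876255648771
```

View pics/w_gc.png

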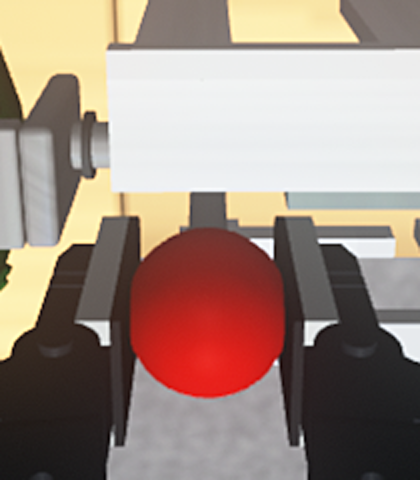

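Request:
{"op": "arm_command", "data": {"rows": [{"dx":0,"dy":0.009,"dz":0,"wx":0,"wy":0,"wz":0,"gripper":1},{"dx":0,"dy":0.018,"dz":0,"wx":0,"wy":0,"wz":0,"gripper":1},{"dx":0,"dy":0.027,"dz":0,"wx":0,"wy":0,"wz":0,"gripper":1},{"dx":0,"dy":0.036,"dz":0,"wx":0,"wy":0,"wz":0,"gripper":1},{"dx":0,"dy":0.045,"dz":0,"wx":0,"wy":0,"wz":0,"gripper":1},{"dx":0,"dy":0.053,"dz":0,"wx":0,"wy":0,"wz":0,"gripper":1},{"dx":0,"dy":0.053,"dz":0,"wx":0,"wy":0,"wz":0,"gripper":1},{"dx":0,"dy":0.053,"dz":0,"wx":0,"wy":0,"wz":0,"gripper":1}]}}

```text
clock: 12.2
position: [419.8, -180.3, 67.4]
ee_rot: [-0.452, 0.542, 0.445, 0.551]
contact_force: [14.0, -3.8, -14.1]
gripper_width: 25.0
```

```bash
python3 st.py
```

```text
12.2 F [ 14.   -3.8 -14.1] w 25.00582605645315 jig [-170.16    0.96] z 67.4
Fjig 14.5 -1.0
dxyz [0. 0. 0.] w [0.06 0.19 0.91]
```

Request:
{"op": "arm_command", "data": {"rows": [{"dx":0,"dy":0.0075,"dz":0.001,"wx":0,"wy":0,"wz":0.5,"gripper":1},{"dx":0.0003,"dy":0.0075,"dz":0.006,"wx":0,"wy":0,"wz":0.5,"gripper":1},{"dx":0.001,"dy":0.0075,"dz":0.012,"wx":0,"wy":0,"wz":0.5,"gripper":1},{"dx":0.0025,"dy":0.0075,"dz":0.019,"wx":0,"wy":0,"wz":0.5,"gripper":1},{"dx":0.0045,"dy":0.0075,"dz":0.026,"wx":0,"wy":0,"wz":0.5,"gripper":1},{"dx":0.0068,"dy":0.0075,"dz":0.032,"wx":0,"wy":0,"wz":0.5,"gripper":1},{"dx":0.007,"dy":0.0075,"dz":0.033,"wx":0,"wy":0,"wz":0.5,"gripper":1},{"dx":0.007,"dy":0.0075,"dz":0.033,"wx":0,"wy":0,"wz":0.5,"gripper":1}]}}

```text
clock: 13.0
position: [417.6, -146.4, 59.9]
ee_rot: [-0.449, 0.545, 0.448, 0.548]
contact_force: [-0.4, -0.0, 0.0]
gripper_width: 0.5
```

```bash
python3 st.py
python3 - <<'E'
from h import *
wrist("h")
E
```

```text
13.0 F [-0.4 -0.   0. ] w 0.4713618735610509 jig [-178.99   33.81] z 59.9
Fjig -0.4 -0.1
dxyz [0. 0. 0.] w [0.05 0.17 0.27]
13.0 [ 417.6 -146.4   59.9] [-0.4 -0.   0. ] 0.4713618735610509
```

View pics/w_h.png

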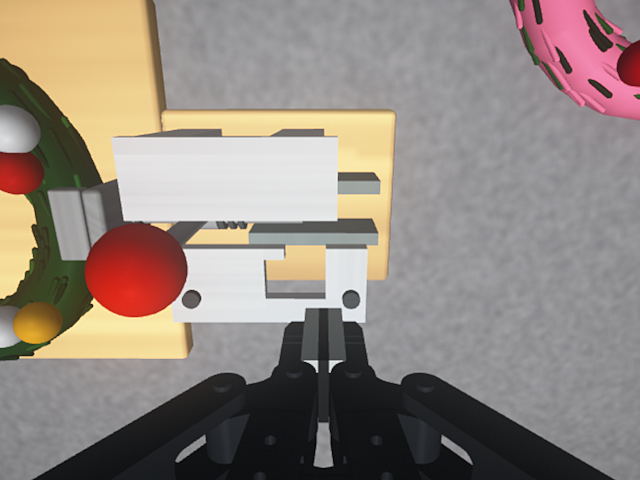

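Run:
```python
from h import *
go(J2W([-124.2,0,105],JIG)[0],Rdown(JIG[2]+np.pi))
```

```text
dxyz [-0.0449 -0.0549 -0.0336] w [0.05 0.17 0.29]
```

Request:
{"op": "arm_command", "data": {"rows": [{"dx":-0.045,"dy":0,"dz":0,"wx":0,"wy":0,"wz":0.3,"gripper":-1},{"dx":-0.05,"dy":0,"dz":0,"wx":0,"wy":0,"wz":0.3,"gripper":-1},{"dx":-0.05,"dy":-0.04,"dz":-0.02,"wx":0,"wy":0,"wz":0.3,"gripper":-1},{"dx":-0.05,"dy":-0.055,"dz":-0.0336,"wx":0,"wy":0,"wz":0.3,"gripper":-1},{"dx":-0.05,"dy":-0.055,"dz":-0.0336,"wx":0,"wy":0,"wz":0.3,"gripper":-1},{"dx":-0.04,"dy":-0.055,"dz":-0.0336,"wx":0,"wy":0,"wz":0.3,"gripper":-1},{"dx":-0.01,"dy":-0.055,"dz":-0.0336,"wx":0,"wy":0,"wz":0.3,"gripper":-1},{"dx":-0.003,"dy":-0.055,"dz":-0.0336,"wx":0,"wy":0,"wz":0.3,"gripper":-1}]}}

```text
clock: 13.85
position: [461.2, -189.3, 59.9]
ee_rot: [-0.446, 0.548, 0.451, 0.546]
contact_force: [-0.8, 0.2, -0.1]
gripper_width: 85.2
```

Run:
```python
from h import *
go(J2W([-124.2,0,65],JIG)[0],Rdown(JIG[2]+np.pi))
```

```text
dxyz [-0.0051 -0.0036 -0.0003] w [ 0.    0.18 -0.44]
```

Request:
{"op": "arm_command", "data": {"rows": [{"dx":-0.004,"dy":-0.0036,"dz":0,"wx":0,"wy":0.2,"wz":-0.4,"gripper":0},{"dx":-0.004,"dy":-0.0036,"dz":0,"wx":0,"wy":0.2,"wz":-0.4,"gripper":0.2},{"dx":-0.004,"dy":-0.0036,"dz":0,"wx":0,"wy":0.2,"wz":-0.4,"gripper":1},{"dx":-0.004,"dy":-0.0036,"dz":0,"wx":0,"wy":0.2,"wz":-0.4,"gripper":1},{"dx":-0.004,"dy":-0.0036,"dz":0,"wx":0,"wy":0.2,"wz":-0.4,"gripper":1},{"dx":-0.004,"dy":-0.0036,"dz":0,"wx":0,"wy":0.2,"wz":-0.4,"gripper":1},{"dx":-0.004,"dy":-0.0036,"dz":0,"wx":0,"wy":0.2,"wz":-0.4,"gripper":1},{"dx":-0.004,"dy":-0.0036,"dz":0,"wx":0,"wy":0.2,"wz":-0.4,"gripper":1}]}}

```text
clock: 14.65
position: [465.0, -190.1, 65.1]
ee_rot: [-0.449, 0.547, 0.448, 0.547]
contact_force: [-0.9, 0.7, 6.0]
gripper_width: 25.0
```

Request:
{"op": "arm_command", "data": {"rows": [{"dx":0,"dy":0.009,"dz":0,"wx":0,"wy":0,"wz":0,"gripper":1},{"dx":0,"dy":0.018,"dz":0,"wx":0,"wy":0,"wz":0,"gripper":1},{"dx":0,"dy":0.027,"dz":0,"wx":0,"wy":0,"wz":0,"gripper":1},{"dx":0,"dy":0.036,"dz":0,"wx":0,"wy":0,"wz":0,"gripper":1},{"dx":0,"dy":0.045,"dz":0,"wx":0,"wy":0,"wz":0,"gripper":1},{"dx":0,"dy":0.054,"dz":0,"wx":0,"wy":0,"wz":0,"gripper":1},{"dx":0,"dy":0.054,"dz":0,"wx":0,"wy":0,"wz":0,"gripper":1},{"dx":0,"dy":0.054,"dz":0,"wx":0,"wy":0,"wz":0,"gripper":1}]}}

```text
clock: 15.45
position: [418.7, -179.8, 65.5]
ee_rot: [-0.453, 0.543, 0.445, 0.55]
contact_force: [14.0, -3.3, -16.0]
gripper_width: 25.1
```

```bash
python3 st.py
python3 - <<'E'
from h import *
d=wrist("i")
j=JIG
xs,ys,sc=(-220,-90),(-50,50),4.5
X,Y=np.meshgrid(np.arange(ys[1],ys[0],-1/sc),np.arange(xs[1],xs[0],-1/sc))
uv=proj(d,J2W(np.c_[Y.ravel(),X.ravel(),np.full(X.size,75)],j)).reshape(*X.shape,2).astype(np.float32)
im=cv2.remap(d["img"],uv[...,0],uv[...,1],cv2.INTER_CUBIC)[:,:,::-1].copy()
for x in range(-210,-90,10):
    yy=int((xs[1]-x)*sc);cv2.line(im,(0,yy),(10 if x%50 else 25,yy),(255,0,255),1)
cv2.imwrite("pics/ri.png",im)
E
```

```text
15.45 F [ 14.   -3.3 -16. ] w 25.078371059827475 jig [-171.39    1.28] z 65.5
Fjig 14.4 -0.5
dxyz [0. 0. 0.] w [0.09 0.06 0.85]
15.45 [ 418.7 -179.8   65.5] [ 14.   -3.3 -16. ] 25.078371059827475
```

View pics/ri.png

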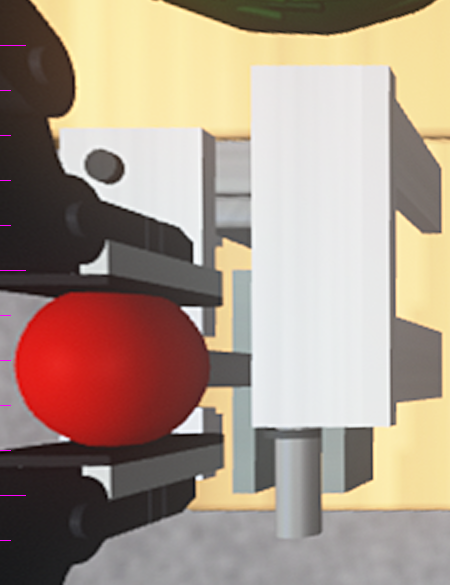

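View pics/w_i.png

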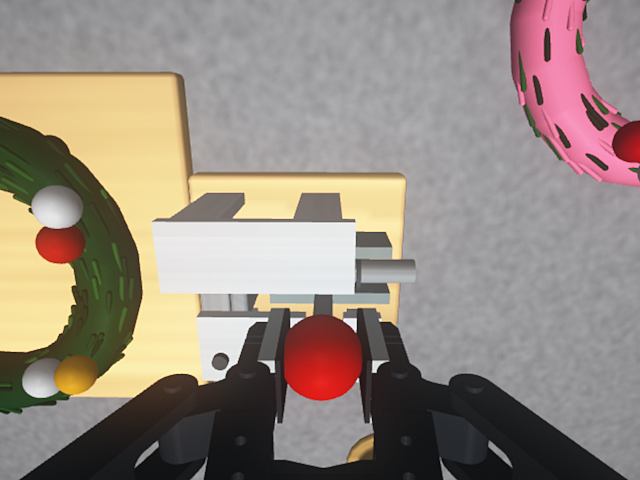

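Request:
{"op": "arm_command", "data": {"rows": [{"dx":0,"dy":0.0072,"dz":0,"wx":0,"wy":0,"wz":0,"gripper":1},{"dx":0,"dy":0.0072,"dz":0,"wx":0,"wy":0,"wz":0,"gripper":1},{"dx":0,"dy":0.0072,"dz":0.002,"wx":0,"wy":0,"wz":0,"gripper":1},{"dx":0,"dy":0.0072,"dz":0.004,"wx":0,"wy":0,"wz":0,"gripper":1},{"dx":0,"dy":0.0072,"dz":0.006,"wx":0,"wy":0,"wz":0,"gripper":1},{"dx":0,"dy":0.0072,"dz":0.008,"wx":0,"wy":0,"wz":0,"gripper":1},{"dx":0,"dy":0.0072,"dz":0.008,"wx":0,"wy":0,"wz":0,"gripper":1},{"dx":0,"dy":0.0072,"dz":0.008,"wx":0,"wy":0,"wz":0,"gripper":1}]}}

```text
clock: 16.3
position: [420.3, -171.4, 66.1]
ee_rot: [-0.457, 0.539, 0.441, 0.553]
contact_force: [13.3, -8.2, -15.1]
gripper_width: 25.1
```

```bash
python3 st.py
python3 - <<'E'
from h import *
d=wrist("k")
E
```

```text
16.3 F [ 13.3  -8.2 -15.1] w 25.07927685386133 jig [-171.44    9.84] z 66.1
Fjig 14.6 -5.4
dxyz [0. 0. 0.] w [0.12 0.12 1.69]
16.3 [ 420.3 -171.4   66.1] [ 13.3  -8.2 -15.1] 25.07927685386133
```

View pics/w_k.png

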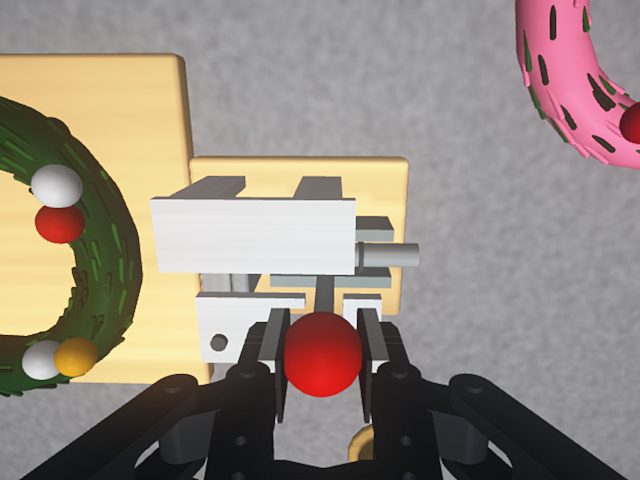

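Request:
{"op": "arm_command", "data": {"rows": [{"dx":0,"dy":0.0072,"dz":0.002,"wx":0,"wy":0,"wz":0.7,"gripper":1},{"dx":0.0005,"dy":0.0072,"dz":0.004,"wx":0,"wy":0,"wz":0.7,"gripper":1},{"dx":0.001,"dy":0.0072,"dz":0.006,"wx":0,"wy":0,"wz":0.7,"gripper":1},{"dx":0.0015,"dy":0.0072,"dz":0.008,"wx":0,"wy":0,"wz":0.7,"gripper":1},{"dx":0.002,"dy":0.0072,"dz":0.01,"wx":0,"wy":0,"wz":0.7,"gripper":1},{"dx":0.0027,"dy":0.0072,"dz":0.012,"wx":0,"wy":0,"wz":0.7,"gripper":1},{"dx":0.0027,"dy":0.0072,"dz":0.012,"wx":0,"wy":0,"wz":0.7,"gripper":1},{"dx":0.0027,"dy":0.0072,"dz":0.012,"wx":0,"wy":0,"wz":0.7,"gripper":1}]}}

```text
clock: 17.15
position: [425.2, -158.9, 65.7]
ee_rot: [-0.458, 0.537, 0.439, 0.556]
contact_force: [13.6, -6.1, -6.5]
gripper_width: 24.5
```

```bash
python3 st.py
python3 - <<'E'
from h import *
d=wrist("l")
E
```

```text
17.15 F [13.6 -6.1 -6.5] w 24.484725119319577 jig [-169.1   23. ] z 65.7
Fjig 14.6 -3.3
dxyz [0. 0. 0.] w [0.08 0.25 2.16]
17.15 [ 425.2 -158.9   65.7] [13.6 -6.1 -6.5] 24.484725119319577
```

View pics/w_l.png

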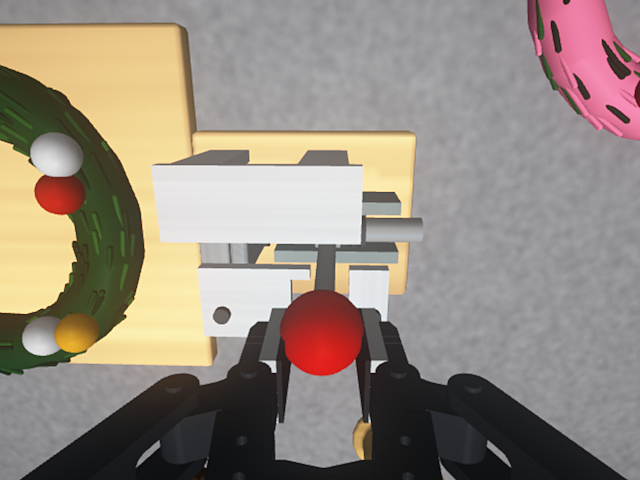

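```bash
python3 - <<'E'
from h import *
for n,uv in [("i",(322,357)),("k",(322,354)),("l",(322,332))]:
    d=load("w_"+n)
    for z in (111,108,105): print(n,z,inj(ray(d,uv,z)).round(1))
    for x in(-125-47,):
        for th in (0,.1,.2,.3): print(th,proj(d,J2W([x,76*np.sin(th),35+76*np.cos(th)],JIG)).round(0))
E
python3 -c "
import cv2;a=cv2.imread('pics/w_l.png')[180:400,220:430];cv2.imwrite('pics/w_lc.png',cv2.resize(a,None,fx=2.7,fy=2.7,interpolation=2))"
```

```text
i 111 [-172.3    0.9]
i 108 [-172.3    2.8]
i 105 [-172.2    4.8]
0 [[321. 355.]]
0.1 [[321. 373.]]
0.2 [[321. 390.]]
0.3 [[321. 404.]]
k 111 [-173.     8.6]
k 108 [-172.9   10.5]
k 105 [-172.8   12.4]
0 [[319. 331.]]
0.1 [[319. 351.]]
0.2 [[319. 368.]]
0.3 [[319. 383.]]
l 111 [-171.1   13. ]
l 108 [-170.9   14.7]
l 105 [-170.8   16.5]
0 [[325. 296.]]
0.1 [[325. 317.]]
0.2 [[325. 335.]]
0.3 [[325. 351.]]
```

View pics/w_lc.png

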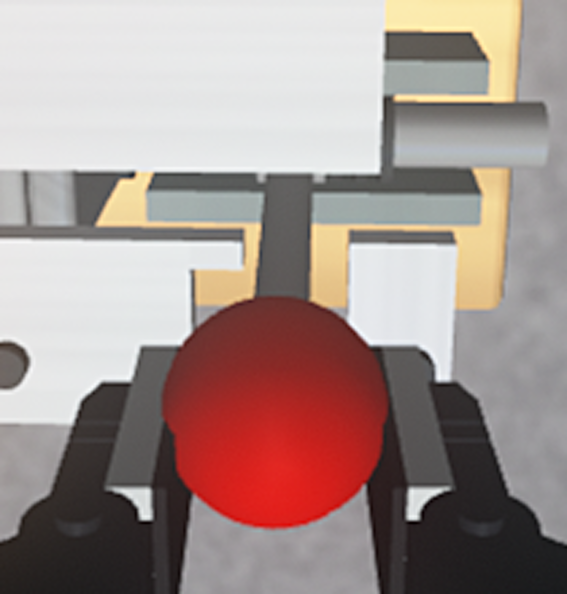

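Request:
{"op": "arm_command", "data": {"rows": [{"dx":0.003,"dy":0.0072,"dz":-0.003,"wx":0,"wy":0,"wz":0.7,"gripper":1},{"dx":0.003,"dy":0.0072,"dz":-0.007,"wx":0,"wy":0,"wz":0.7,"gripper":1},{"dx":0.003,"dy":0.0076,"dz":-0.012,"wx":0,"wy":0,"wz":0.7,"gripper":1},{"dx":0.003,"dy":0.008,"dz":-0.017,"wx":0,"wy":0,"wz":0.7,"gripper":1},{"dx":0.003,"dy":0.008,"dz":-0.021,"wx":0,"wy":0,"wz":0.7,"gripper":1},{"dx":0.003,"dy":0.0085,"dz":-0.025,"wx":0,"wy":0,"wz":0.7,"gripper":1},{"dx":0.003,"dy":0.0085,"dz":-0.025,"wx":0,"wy":0,"wz":0.7,"gripper":1},{"dx":0.003,"dy":0.0085,"dz":-0.025,"wx":0,"wy":0,"wz":0.7,"gripper":1}]}}

```text
clock: 18.0
position: [430.4, -176.7, 67.9]
ee_rot: [-0.464, 0.527, 0.436, 0.563]
contact_force: [20.9, 39.7, 6.6]
gripper_width: 0.1
```

```bash
python3 st.py
python3 - <<'E'
from h import *
d=wrist("m")
E
python3 -c "
import cv2;a=cv2.imread('pics/w_m.png')[180:420,200:450];cv2.imwrite('pics/w_mc.png',cv2.resize(a,None,fx=2,fy=2,interpolation=2))"
```

```text
18.0 F [20.9 39.7  6.6] w 0.09507751070715777 jig [-160.48    6.61] z 67.9
Fjig 12.8 43.0
dxyz [0. 0. 0.] w [0.36 0.88 3.59]
18.0 [ 430.4 -176.7   67.9] [20.9 39.7  6.6] 0.09507751070715777
```

View pics/w_mc.png

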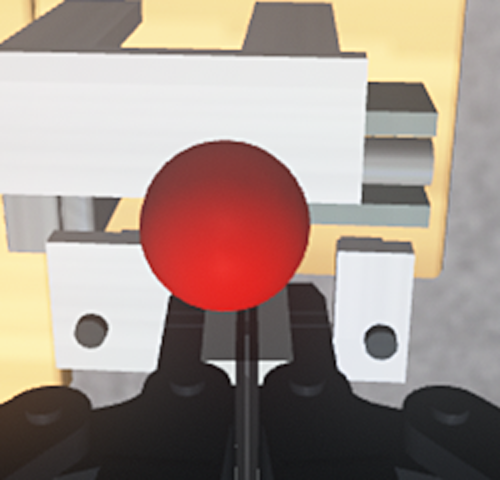

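Request:
{"op": "arm_command", "data": {"rows": [{"dx":0,"dy":0.004,"dz":0.015,"wx":0,"wy":0,"wz":0,"gripper":1},{"dx":0,"dy":0.006,"dz":0.03,"wx":0,"wy":0,"wz":0,"gripper":1},{"dx":0,"dy":0.006,"dz":0.045,"wx":0,"wy":0,"wz":0,"gripper":1},{"dx":-0.03,"dy":0.006,"dz":0.045,"wx":-5,"wy":0,"wz":1,"gripper":0},{"dx":-0.06,"dy":0.006,"dz":0.045,"wx":-10,"wy":0,"wz":2,"gripper":-1},{"dx":-0.06,"dy":0,"dz":0.03,"wx":-15,"wy":0,"wz":3,"gripper":-1},{"dx":-0.06,"dy":-0.02,"dz":0.01,"wx":-20,"wy":0,"wz":3,"gripper":-1},{"dx":-0.06,"dy":-0.035,"dz":-0.005,"wx":-20,"wy":0,"wz":3,"gripper":-1}]}}

```text
clock: 18.85
position: [460.8, -189.1, 130.7]
ee_rot: [0.542, -0.454, -0.535, -0.463]
contact_force: [0.2, 0.6, 0.2]
gripper_width: 72.2
```

```bash
python3 st.py
python3 - <<'E'
from h import *
d=wrist("n")
go(J2W([-124.2,0,65],JIG)[0],Rdown(JIG[2]+np.pi-.35))
print(proj(d,J2W([[-125,0,111]],JIG)))
E
```

```text
18.85 F [0.2 0.6 0.2] w 72.23067524754065 jig [-128.24    0.4 ] z 130.7
Fjig 0.1 0.6
dxyz [0. 0. 0.] w [20.48  0.22  0.83]
18.85 [ 460.8 -189.1  130.7] [0.2 0.6 0.2] 72.23067524754065
dxyz [ 0.0656 -0.0009  0.0003] w [40.41  0.31  0.87]
[[316.55150392 278.5118633 ]]
```

View pics/w_n.png

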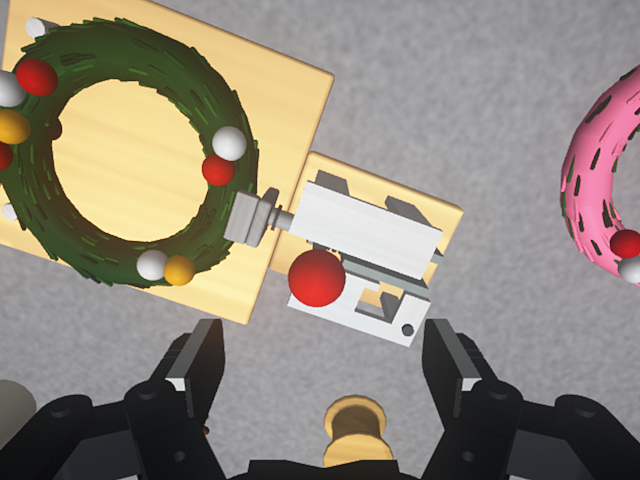

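Request:
{"op": "arm_command", "data": {"rows": [{"dx":0,"dy":-0.0009,"dz":0.0003,"wx":10,"wy":0,"wz":0.9,"gripper":-1},{"dx":0,"dy":-0.0009,"dz":0.0003,"wx":20,"wy":0,"wz":0.9,"gripper":-1},{"dx":0,"dy":-0.0009,"dz":0.0003,"wx":30,"wy":0,"wz":0.9,"gripper":-1},{"dx":0.01,"dy":-0.0009,"dz":0.0003,"wx":40.4,"wy":0,"wz":0.9,"gripper":-1},{"dx":0.025,"dy":-0.0009,"dz":0.0003,"wx":40.4,"wy":0,"wz":0.9,"gripper":-1},{"dx":0.045,"dy":-0.0009,"dz":0.0003,"wx":40.4,"wy":0,"wz":0.9,"gripper":-1},{"dx":0.066,"dy":-0.0009,"dz":0.0003,"wx":40.4,"wy":0,"wz":0.9,"gripper":-1},{"dx":0.066,"dy":-0.0009,"dz":0.0003,"wx":40.4,"wy":0,"wz":0.9,"gripper":-1}]}}

```text
clock: 19.7
position: [462.2, -189.8, 62.3]
ee_rot: [-0.343, 0.617, 0.349, 0.616]
contact_force: [-1.6, -0.1, -0.0]
gripper_width: 85.3
```

```bash
python3 st.py
python3 - <<'E'
from h import *
go(J2W([-125,0,64],JIG)[0],Rdown(JIG[2]+np.pi-.35))
E
```

```text
19.7 F [-1.6 -0.1 -0. ] w 85.2717941308215 jig [-126.76    0.  ] z 62.3
Fjig -1.6 -0.4
dxyz [0. 0. 0.] w [-20.09   0.23  -0.41]
dxyz [-0.0017 -0.0016  0.0006] w [-0.04  0.15 -0.45]
```

Request:
{"op": "arm_command", "data": {"rows": [{"dx":0,"dy":-0.0016,"dz":0.0006,"wx":0,"wy":0,"wz":-0.4,"gripper":0.2},{"dx":0,"dy":-0.0016,"dz":0.0006,"wx":0,"wy":0,"wz":-0.4,"gripper":0.2},{"dx":0,"dy":-0.0016,"dz":0.0006,"wx":0,"wy":0,"wz":-0.4,"gripper":1},{"dx":0,"dy":-0.0016,"dz":0.0006,"wx":0,"wy":0,"wz":-0.4,"gripper":1},{"dx":0,"dy":-0.0016,"dz":0.0006,"wx":0,"wy":0,"wz":-0.4,"gripper":1},{"dx":0,"dy":-0.0016,"dz":0.0006,"wx":0,"wy":0,"wz":-0.4,"gripper":1},{"dx":0,"dy":-0.0016,"dz":0.0006,"wx":0,"wy":0,"wz":-0.4,"gripper":1},{"dx":0,"dy":-0.0016,"dz":0.0006,"wx":0,"wy":0,"wz":-0.4,"gripper":1}]}}

```text
clock: 20.5
position: [465.1, -190.4, 63.5]
ee_rot: [-0.346, 0.615, 0.346, 0.618]
contact_force: [0.3, -0.1, 6.3]
gripper_width: 25.2
```

```bash
cat >> h.py <<'E'
def gj(s,dx,dy,dz):
    # shift in jig axes (mm) -> tool m
    Rm=R.from_quat(s["ee_rot"]).as_matrix();c,sn=np.cos(JIG[2]),np.sin(JIG[2])
    print((dx,dy,dz),"->",(Rm.T@np.array([c*dx-sn*dy,sn*dx+c*dy,dz])/1000).round(4))
E
python3 st.py
python3 - <<'E'
from h import *
from bench import arm
s=arm.read_state()
gj(s,-54,0,-5);gj(s,-27,0,-2)
E
```

```text
20.5 F [ 0.3 -0.1  6.3] w 25.180354554101385 jig [-1.2377e+02 -8.0000e-02] z 63.5
Fjig 0.3 -0.0
dxyz [0. 0. 0.] w [-20.05   0.17   0.15]
(-54, 0, -5) -> [ 0.0048  0.0507 -0.0185]
(-27, 0, -2) -> [ 0.0019  0.0254 -0.0093]
```

Request:
{"op": "arm_command", "data": {"rows": [{"dx":0.001,"dy":0.0085,"dz":-0.0031,"wx":0,"wy":0,"wz":0,"gripper":1},{"dx":0.002,"dy":0.017,"dz":-0.0062,"wx":0,"wy":0,"wz":0,"gripper":1},{"dx":0.003,"dy":0.0254,"dz":-0.0093,"wx":0,"wy":0,"wz":0,"gripper":1},{"dx":0.004,"dy":0.034,"dz":-0.0124,"wx":0,"wy":0,"wz":0,"gripper":1},{"dx":0.005,"dy":0.0425,"dz":-0.0155,"wx":0,"wy":0,"wz":0,"gripper":1},{"dx":0.005,"dy":0.0512,"dz":-0.0187,"wx":0,"wy":0,"wz":0,"gripper":1},{"dx":0.005,"dy":0.0512,"dz":-0.0187,"wx":0,"wy":0,"wz":0,"gripper":1},{"dx":0.005,"dy":0.0512,"dz":-0.0187,"wx":0,"wy":0,"wz":0,"gripper":1}]}}

```text
clock: 21.3
position: [424.1, -181.1, 63.4]
ee_rot: [-0.354, 0.607, 0.342, 0.624]
contact_force: [13.8, -2.1, 9.8]
gripper_width: 25.6
```

```bash
python3 st.py
```

```text
21.3 F [13.8 -2.1  9.8] w 25.554169440295187 jig [-165.82    1.11] z 63.4
Fjig 14.0 0.7
dxyz [0. 0. 0.] w [-19.79   0.47   1.64]
```

Run:
```python
from h import *
from bench import arm
s=arm.read_state()
gj(s,-18,0,-4);gj(s,-18,5,-4)
```

```text
(-18, 0, -4) -> [ 0.0035  0.017  -0.0061]
(-18, 5, -4) -> [ 0.0035  0.0187 -0.0014]
```

Request:
{"op": "arm_command", "data": {"rows": [{"dx":0.0035,"dy":0.013,"dz":-0.005,"wx":0,"wy":0,"wz":0,"gripper":1},{"dx":0.0035,"dy":0.017,"dz":-0.0061,"wx":0,"wy":0,"wz":0,"gripper":1},{"dx":0.0035,"dy":0.017,"dz":-0.0061,"wx":0,"wy":0,"wz":0,"gripper":1},{"dx":0.0035,"dy":0.017,"dz":-0.0061,"wx":0,"wy":0,"wz":0,"gripper":1},{"dx":0.0035,"dy":0.017,"dz":-0.0061,"wx":0,"wy":0,"wz":0,"gripper":1},{"dx":0.0035,"dy":0.017,"dz":-0.0061,"wx":0,"wy":0,"wz":0,"gripper":1},{"dx":0.0035,"dy":0.017,"dz":-0.0061,"wx":0,"wy":0,"wz":0,"gripper":1},{"dx":0.0035,"dy":0.017,"dz":-0.0061,"wx":0,"wy":0,"wz":0,"gripper":1}]}}

```text
clock: 22.1
position: [418.3, -178.4, 63.4]
ee_rot: [-0.36, 0.6, 0.338, 0.63]
contact_force: [14.3, -2.1, 3.6]
gripper_width: 25.4
```

```bash
python3 st.py
python3 - <<'E'
from h import *
from bench import arm
d=wrist("o")
s=arm.read_state()
for y in (0,6,12,19,26,33): gj(s,-14,y,-3-76+np.sqrt(76**2-y*y))
E
python3 -c "
import cv2;a=cv2.imread('pics/w_o.png')[160:420,180:470];cv2.imwrite('pics/w_oc.png',cv2.resize(a,None,fx=2,fy=2,interpolation=2))"
```

```text
22.1 F [14.3 -2.1  3.6] w 25.373363215445337 jig [-172.06    2.58] z 63.4
Fjig 14.5 0.8
dxyz [0. 0. 0.] w [-19.58   0.78   2.97]
22.1 [ 418.3 -178.4   63.4] [14.3 -2.1  3.6] 25.373363215445337
(-14, 0, np.float64(-3.0)) -> [ 0.0023  0.0133 -0.0048]
(-14, 6, np.float64(-3.2372123004967506)) -> [0.0025 0.0153 0.0009]
(-14, 12, np.float64(-3.9533478428251243)) -> [0.0033 0.0174 0.0065]
(-14, 19, np.float64(-5.413316422059083)) -> [0.0047 0.0198 0.0131]
(-14, 26, np.float64(-7.585715714571506)) -> [0.0069 0.0223 0.0196]
(-14, 33, np.float64(-10.538331892949031)) -> [0.0099 0.0247 0.0262]
```

View pics/w_oc.png

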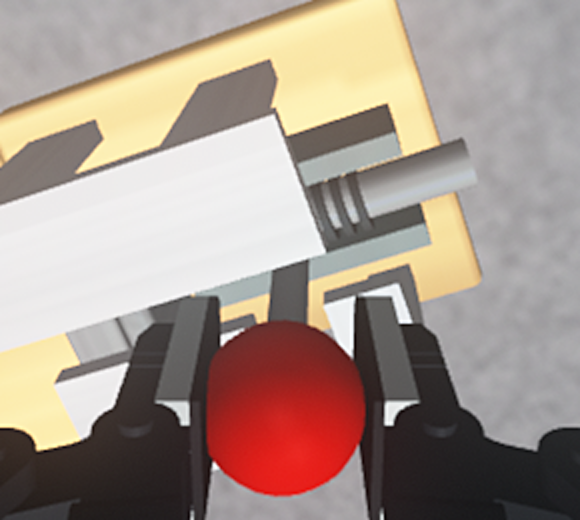

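Request:
{"op": "arm_command", "data": {"rows": [{"dx":0.0023,"dy":0.0109,"dz":-0.0039,"wx":0,"wy":0,"wz":0,"gripper":1},{"dx":0.0025,"dy":0.013,"dz":0.0018,"wx":0,"wy":0,"wz":0,"gripper":1},{"dx":0.003,"dy":0.014,"dz":0.0046,"wx":0,"wy":0,"wz":0,"gripper":1},{"dx":0.0035,"dy":0.015,"dz":0.0074,"wx":0,"wy":0,"wz":0,"gripper":1},{"dx":0.0045,"dy":0.0162,"dz":0.0107,"wx":0,"wy":0,"wz":0,"gripper":1},{"dx":0.0055,"dy":0.0174,"dz":0.014,"wx":0,"wy":0,"wz":0,"gripper":1},{"dx":0.0055,"dy":0.0174,"dz":0.014,"wx":0,"wy":0,"wz":0,"gripper":1},{"dx":0.0055,"dy":0.0174,"dz":0.014,"wx":0,"wy":0,"wz":0,"gripper":1}]}}

```text
clock: 22.95
position: [426.6, -158.0, 62.6]
ee_rot: [-0.368, 0.589, 0.333, 0.638]
contact_force: [19.1, -3.6, -0.2]
gripper_width: 21.0
```

```bash
python3 st.py
python3 - <<'E'
from h import *
from bench import arm
d=wrist("p")
s=arm.read_state()
y0=inj(s["position"])[1]
th=[.1,.2,.3,.4]
print("pred ball px",[proj(d,J2W([-172.5,76*np.sin(t),35+76*np.cos(t)],JIG)).round(0).tolist() for t in th])
for y in (0,4,8,12,16): gj(s,-11.5,y,-3-np.sqrt(76**2-y0**2)+np.sqrt(76**2-(y0+y)**2))
E
python3 -c "
import cv2;a=cv2.imread('pics/w_p.png')[160:420,180:470];cv2.imwrite('pics/w_pc.png',cv2.resize(a,None,fx=2,fy=2,interpolation=2))"
```

```text
22.95 F [19.1 -3.6 -0.2] w 21.027276631610487 jig [-167.85   24.21] z 62.6
Fjig 19.4 0.2
dxyz [0. 0. 0.] w [-19.17   1.26   4.76]
22.95 [ 426.6 -158.    62.6] [19.1 -3.6 -0.2] 21.027276631610487
pred ball px [[[306.0, 321.0]], [[314.0, 339.0]], [[322.0, 354.0]], [[329.0, 366.0]]]
(-11.5, 0, np.float64(-3.0)) -> [ 0.002   0.0111 -0.0039]
(-11.5, 4, np.float64(-4.468601736632479)) -> [ 0.0035  0.0125 -0.0001]
(-11.5, 8, np.float64(-6.200418274215892)) -> [0.0053 0.0139 0.0036]
(-11.5, 12, np.float64(-8.215907975462855)) -> [0.0073 0.0154 0.0073]
(-11.5, 16, np.float64(-10.541654620037093)) -> [0.0097 0.0169 0.011 ]
```

View pics/w_pc.png

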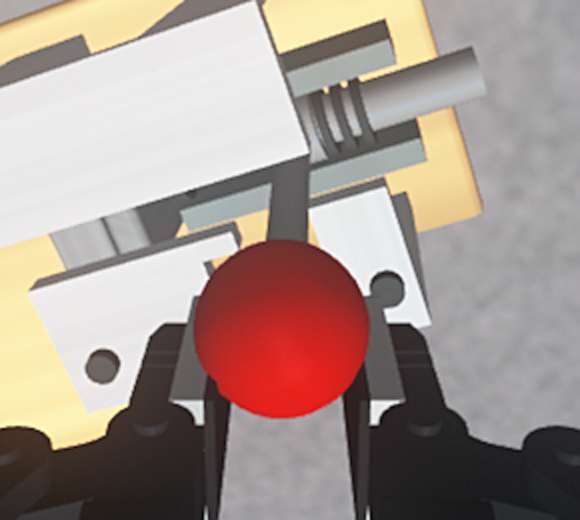

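Run:
```python
from h import *
for n,uv in [("o",(321,362)),("p",(321,323))]:
    d=load("w_"+n)
    for z in (111,110,109): print(n,z,inj(ray(d,uv,z)).round(1))
d=load("w_p")
xs,ys,sc=(-220,-90),(-50,50),4.5
X,Y=np.meshgrid(np.arange(ys[1],ys[0],-1/sc),np.arange(xs[1],xs[0],-1/sc))
ims=[]
for n in "op":
    d=load("w_"+n)
    uv=proj(d,J2W(np.c_[Y.ravel(),X.ravel(),np.full(X.size,75)],JIG)).reshape(*X.shape,2).astype(np.float32)
    im=cv2.remap(d["img"],uv[...,0],uv[...,1],cv2.INTER_CUBIC)[:,:,::-1].copy()
    for x in range(-210,-90,10):
        yy=int((xs[1]-x)*sc);cv2.line(im,(0,yy),(10 if x%50 else 25,yy),(255,0,255),1)
    ims.append(im[200:500,:400])
cv2.imwrite("pics/rop.png",np.hstack(ims))
```

```text
o 111 [-174.6    2.3]
o 110 [-174.3    3. ]
o 109 [-174.     3.6]
p 111 [-177.     9.3]
p 110 [-176.7    9.9]
p 109 [-176.5   10.4]
```

View pics/rop.png

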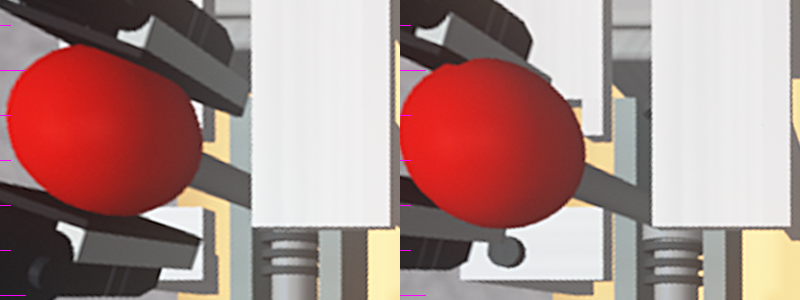

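Run:
```python
from h import *
from bench import arm
s=arm.read_state()
gj(s,0,30,0)
gj(s,0,0,60)
go(J2W([-124.2,0,130],JIG)[0],Rdown(JIG[2]+np.pi))
```

```text
(0, 30, 0) -> [0.0002 0.0099 0.0283]
(0, 0, 60) -> [-0.0598 -0.0047  0.0021]
dxyz [-0.0636 -0.0543 -0.0062] w [-19.18   1.27   4.76]
```

Request:
{"op": "arm_command", "data": {"rows": [{"dx":0,"dy":0.005,"dz":0.014,"wx":0,"wy":0,"wz":0,"gripper":1},{"dx":0,"dy":0.01,"dz":0.028,"wx":0,"wy":0,"wz":0,"gripper":1},{"dx":0,"dy":0.012,"dz":0.034,"wx":0,"wy":0,"wz":0,"gripper":1},{"dx":-0.04,"dy":0.012,"dz":0.034,"wx":-5,"wy":0.5,"wz":2,"gripper":0},{"dx":-0.064,"dy":0.005,"dz":0.034,"wx":-12,"wy":1,"wz":4.8,"gripper":-1},{"dx":-0.064,"dy":-0.02,"dz":0.02,"wx":-19.2,"wy":1.2,"wz":4.8,"gripper":-1},{"dx":-0.064,"dy":-0.054,"dz":-0.006,"wx":-19.2,"wy":1.2,"wz":4.8,"gripper":-1},{"dx":-0.064,"dy":-0.054,"dz":-0.006,"wx":-19.2,"wy":1.2,"wz":4.8,"gripper":-1}]}}

```text
clock: 23.8
position: [465.7, -192.8, 130.1]
ee_rot: [-0.447, 0.547, 0.448, 0.548]
contact_force: [-0.0, 0.5, -0.4]
gripper_width: 71.9
```

```bash
python3 st.py
python3 - <<'E'
from h import *
d=wrist("q")
go(J2W([-124.6,0,63],JIG)[0],Rdown(JIG[2]+np.pi))
print(proj(d,J2W([[-125,0,111]],JIG)))
E
```

```text
23.8 F [-0.   0.5 -0.4] w 71.9157314782786 jig [-122.75   -2.32] z 130.1
Fjig -0.2 0.5
dxyz [0. 0. 0.] w [-0.17  0.04 -0.01]
23.8 [ 465.7 -192.8  130.1] [-0.   0.5 -0.4] 71.9157314782786
dxyz [ 0.0666 -0.      0.0011] w [-0.17  0.08 -0.13]
[[326.39422694 286.75014039]]
```

View pics/w_q.png

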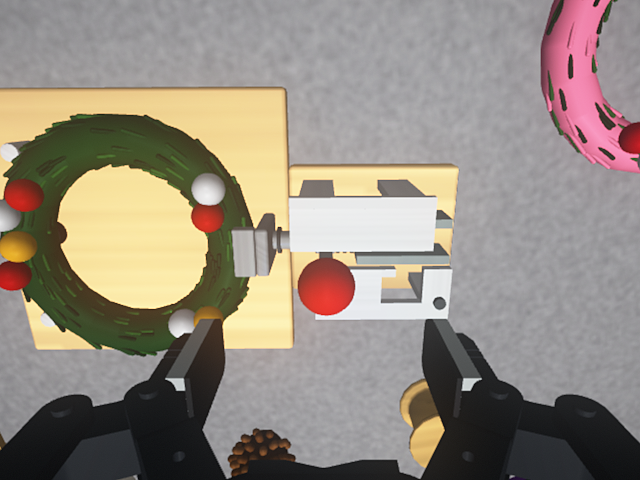

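Request:
{"op": "arm_command", "data": {"rows": [{"dx":0.03,"dy":0,"dz":0.0011,"wx":-0.2,"wy":0,"wz":0,"gripper":-1},{"dx":0.055,"dy":0,"dz":0.0011,"wx":-0.2,"wy":0,"wz":0,"gripper":-1},{"dx":0.066,"dy":0,"dz":0.0011,"wx":-0.2,"wy":0,"wz":0,"gripper":-1},{"dx":0.066,"dy":0,"dz":0.0011,"wx":-0.2,"wy":0,"wz":0,"gripper":0},{"dx":0.066,"dy":0,"dz":0.0011,"wx":-0.2,"wy":0,"wz":0,"gripper":1},{"dx":0.066,"dy":0,"dz":0.0011,"wx":-0.2,"wy":0,"wz":0,"gripper":1},{"dx":0.066,"dy":0,"dz":0.0011,"wx":-0.2,"wy":0,"wz":0,"gripper":1},{"dx":0.066,"dy":0,"dz":0.0011,"wx":-0.2,"wy":0,"wz":0,"gripper":1}]}}

```text
clock: 24.65
position: [464.9, -190.4, 64.9]
ee_rot: [-0.448, 0.546, 0.449, 0.547]
contact_force: [-2.0, 0.6, 5.7]
gripper_width: 25.4
```

Request:
{"op": "arm_command", "data": {"rows": [{"dx":0.0008,"dy":0.009,"dz":0,"wx":0,"wy":0,"wz":0,"gripper":1},{"dx":0.0015,"dy":0.018,"dz":0,"wx":0,"wy":0,"wz":0,"gripper":1},{"dx":0.0022,"dy":0.027,"dz":0,"wx":0,"wy":0,"wz":0,"gripper":1},{"dx":0.003,"dy":0.036,"dz":0,"wx":0,"wy":0,"wz":0,"gripper":1},{"dx":0.003,"dy":0.045,"dz":0,"wx":0,"wy":0,"wz":0.5,"gripper":1},{"dx":0.003,"dy":0.055,"dz":-0.001,"wx":0,"wy":0,"wz":1,"gripper":1},{"dx":0.003,"dy":0.055,"dz":-0.001,"wx":0,"wy":0,"wz":1,"gripper":1},{"dx":0.003,"dy":0.055,"dz":-0.001,"wx":0,"wy":0,"wz":1,"gripper":1}]}}

```text
clock: 25.45
position: [421.1, -181.6, 65.0]
ee_rot: [-0.45, 0.544, 0.449, 0.548]
contact_force: [14.3, -2.3, -2.4]
gripper_width: 25.3
```

```bash
python3 st.py
```

```text
25.45 F [14.3 -2.3 -2.4] w 25.284342211821073 jig [-1.6864e+02  1.0000e-02] z 65.0
Fjig 14.4 0.5
dxyz [0. 0. 0.] w [0.21 0.13 0.29]
```

Request:
{"op": "arm_command", "data": {"rows": [{"dx":0.003,"dy":0.013,"dz":-0.001,"wx":0,"wy":0,"wz":1,"gripper":1},{"dx":0.003,"dy":0.013,"dz":-0.001,"wx":0,"wy":0,"wz":1,"gripper":1},{"dx":0.003,"dy":0.013,"dz":-0.001,"wx":0,"wy":0,"wz":1,"gripper":1},{"dx":0.0031,"dy":0.013,"dz":0.001,"wx":0,"wy":4,"wz":1,"gripper":1},{"dx":0.0033,"dy":0.013,"dz":0.003,"wx":0,"wy":8,"wz":1,"gripper":1},{"dx":0.0037,"dy":0.013,"dz":0.0055,"wx":0,"wy":12,"wz":1,"gripper":1},{"dx":0.0037,"dy":0.013,"dz":0.0055,"wx":0,"wy":12,"wz":1,"gripper":1},{"dx":0.0037,"dy":0.013,"dz":0.0055,"wx":0,"wy":12,"wz":1,"gripper":1}]}}

```text
clock: 26.25
position: [419.0, -172.0, 63.6]
ee_rot: [-0.495, 0.596, 0.402, 0.488]
contact_force: [14.4, -5.4, -4.1]
gripper_width: 25.1
```

```bash
python3 st.py
python3 - <<'E'
from h import *
d=wrist("s")
th=[0,.1,.2,.3]
print("pred ball px",[proj(d,J2W([-172.5,76*np.sin(t),35+76*np.cos(t)],JIG)).round(0).tolist() for t in th])
E
python3 -c "
import cv2;a=cv2.imread('pics/w_s.png')[160:420,180:470];cv2.imwrite('pics/w_sc.png',cv2.resize(a,None,fx=2,fy=2,interpolation=2))"
```

```text
26.25 F [14.4 -5.4 -4.1] w 25.1372615785903 jig [-172.55    8.98] z 63.6
Fjig 15.1 -2.5
dxyz [0. 0. 0.] w [  0.5  -11.57   0.36]
26.25 [ 419.  -172.    63.6] [14.4 -5.4 -4.1] 25.1372615785903
pred ball px [[[320.0, 308.0]], [[320.0, 330.0]], [[320.0, 351.0]], [[320.0, 370.0]]]
```

View pics/w_sc.png

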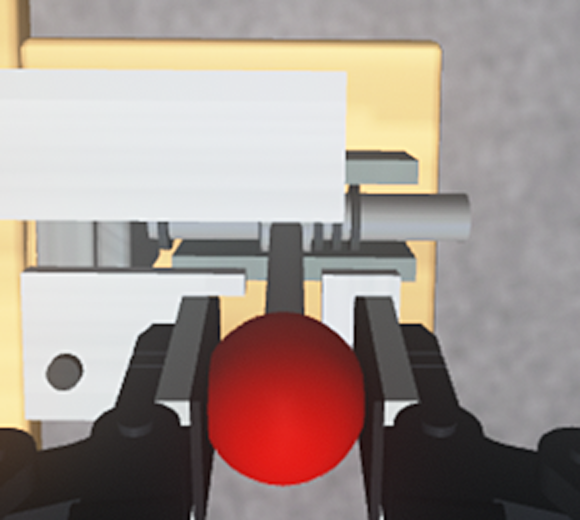

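Request:
{"op": "arm_command", "data": {"rows": [{"dx":0.003,"dy":0.0086,"dz":0.001,"wx":0,"wy":2,"wz":0.7,"gripper":1},{"dx":0.003,"dy":0.0086,"dz":0.003,"wx":0,"wy":5,"wz":0.7,"gripper":1},{"dx":0.0035,"dy":0.0086,"dz":0.0045,"wx":0,"wy":8,"wz":0.7,"gripper":1},{"dx":0.0037,"dy":0.0086,"dz":0.006,"wx":0,"wy":11,"wz":0.7,"gripper":1},{"dx":0.0037,"dy":0.0086,"dz":0.0065,"wx":0,"wy":12,"wz":0.7,"gripper":1},{"dx":0.0037,"dy":0.0086,"dz":0.0065,"wx":0,"wy":12,"wz":0.7,"gripper":1},{"dx":0.0037,"dy":0.0086,"dz":0.0065,"wx":0,"wy":12,"wz":0.7,"gripper":1},{"dx":0.0037,"dy":0.0086,"dz":0.0065,"wx":0,"wy":12,"wz":0.7,"gripper":1}]}}

```text
clock: 27.1
position: [418.0, -163.6, 59.8]
ee_rot: [-0.534, 0.643, 0.35, 0.424]
contact_force: [12.9, -10.0, -7.0]
gripper_width: 25.2
```

```bash
python3 st.py
python3 - <<'E'
from h import *
d=wrist("t")
th=[.2,.3,.4,.5]
print("pred ball px",[proj(d,J2W([-172.5,76*np.sin(t),35+76*np.cos(t)],JIG)).round(0).tolist() for t in th])
E
python3 -c "
import cv2;a=cv2.imread('pics/w_t.png')[160:420,180:470];cv2.imwrite('pics/w_tc.png',cv2.resize(a,None,fx=2,fy=2,interpolation=2))"
```

```text
27.1 F [ 12.9 -10.   -7. ] w 25.1768644500539 jig [-175.17   17.03] z 59.8
Fjig 14.6 -7.3
dxyz [0. 0. 0.] w [  0.5  -23.28   0.32]
27.1 [ 418.  -163.6   59.8] [ 12.9 -10.   -7. ] 25.1768644500539
pred ball px [[[312.0, 300.0]], [[312.0, 322.0]], [[312.0, 344.0]], [[312.0, 363.0]]]
```

View pics/w_tc.png

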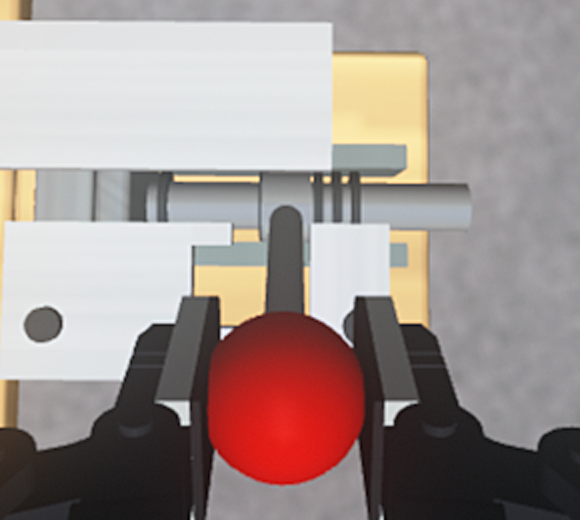

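Request:
{"op": "arm_command", "data": {"rows": [{"dx":0.002,"dy":0.006,"dz":0,"wx":0,"wy":0,"wz":0.5,"gripper":1},{"dx":0.002,"dy":0.003,"dz":0,"wx":0,"wy":0,"wz":0.5,"gripper":1},{"dx":0.002,"dy":0,"dz":0,"wx":0,"wy":0,"wz":0.3,"gripper":1},{"dx":0.002,"dy":-0.003,"dz":0,"wx":0,"wy":0,"wz":0.3,"gripper":1},{"dx":0.002,"dy":-0.006,"dz":0,"wx":0,"wy":0,"wz":0.3,"gripper":1},{"dx":0.001,"dy":-0.009,"dz":0,"wx":0,"wy":0,"wz":0.3,"gripper":1},{"dx":0.001,"dy":-0.011,"dz":0,"wx":0,"wy":0,"wz":0,"gripper":1},{"dx":0.001,"dy":-0.011,"dz":0,"wx":0,"wy":0,"wz":0,"gripper":1}]}}

```text
clock: 27.95
position: [432.6, -165.7, 59.5]
ee_rot: [-0.535, 0.641, 0.349, 0.427]
contact_force: [10.7, -10.0, -7.5]
gripper_width: 25.2
```

```bash
python3 st.py
python3 - <<'E'
from h import *
d=wrist("u")
th=[.2,.3,.4,.5]
print("pred ball px",[proj(d,J2W([-160.5,76*np.sin(t),35+76*np.cos(t)],JIG)).round(0).tolist() for t in th])
E
python3 -c "
import cv2;a=cv2.imread('pics/w_u.png')[160:420,180:470];cv2.imwrite('pics/w_uc.png',cv2.resize(a,None,fx=2,fy=2,interpolation=2))"
```

```text
27.95 F [ 10.7 -10.   -7.5] w 25.174551927127336 jig [-160.51   17.78] z 59.5
Fjig 12.5 -7.8
dxyz [0. 0. 0.] w [  0.54 -23.12   0.66]
27.95 [ 432.6 -165.7   59.5] [ 10.7 -10.   -7.5] 25.174551927127336
pred ball px [[[320.0, 298.0]], [[320.0, 321.0]], [[319.0, 342.0]], [[319.0, 361.0]]]
```

View pics/w_uc.png

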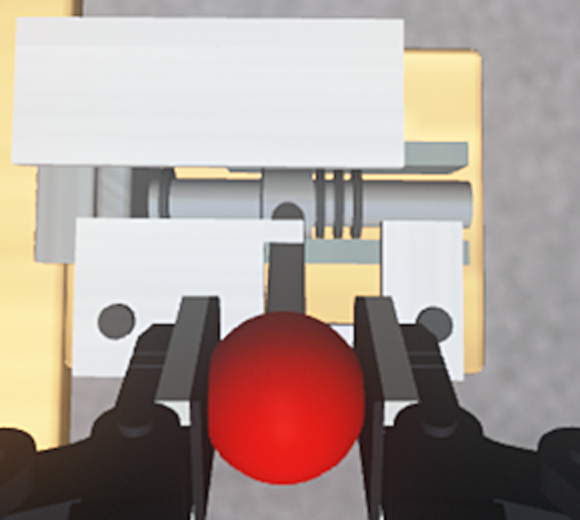

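Request:
{"op": "arm_command", "data": {"rows": [{"dx":0.001,"dy":-0.004,"dz":0,"wx":0,"wy":0,"wz":0,"gripper":1},{"dx":0.001,"dy":-0.006,"dz":-0.001,"wx":0,"wy":-1,"wz":0,"gripper":1},{"dx":0.001,"dy":-0.006,"dz":-0.002,"wx":0,"wy":-3,"wz":0,"gripper":1},{"dx":0.001,"dy":-0.006,"dz":-0.003,"wx":0,"wy":-4,"wz":0,"gripper":1},{"dx":0.001,"dy":-0.006,"dz":-0.003,"wx":0,"wy":-4,"wz":0,"gripper":1},{"dx":0.001,"dy":-0.006,"dz":-0.003,"wx":0,"wy":-4,"wz":0,"gripper":1},{"dx":0.001,"dy":-0.006,"dz":-0.003,"wx":0,"wy":-4,"wz":0,"gripper":1},{"dx":0.001,"dy":-0.006,"dz":-0.003,"wx":0,"wy":-4,"wz":0,"gripper":1}]}}

```text
clock: 28.8
position: [433.3, -171.5, 61.7]
ee_rot: [-0.521, 0.629, 0.367, 0.446]
contact_force: [-14.3, 8.3, 22.2]
gripper_width: 25.0
```

```bash
python3 st.py
```

```text
28.8 F [-14.3   8.3  22.2] w 24.975758859170114 jig [-158.66   12.27] z 61.7
Fjig -15.6 5.3
dxyz [0. 0. 0.] w [  0.39 -19.47   0.29]
```

Request:
{"op": "arm_command", "data": {"rows": [{"dx":0,"dy":0,"dz":0,"wx":0,"wy":0,"wz":0,"gripper":0.3},{"dx":0,"dy":0,"dz":0,"wx":0,"wy":0,"wz":0,"gripper":0.1},{"dx":0,"dy":0,"dz":0,"wx":0,"wy":0,"wz":0,"gripper":-0.5},{"dx":0,"dy":0,"dz":0,"wx":0,"wy":0,"wz":0,"gripper":-0.5},{"dx":-0.02,"dy":0,"dz":0,"wx":0,"wy":0,"wz":0,"gripper":-0.5},{"dx":-0.05,"dy":0,"dz":0,"wx":0,"wy":0,"wz":0,"gripper":-1},{"dx":-0.09,"dy":0,"dz":0,"wx":0,"wy":-8,"wz":0,"gripper":-1},{"dx":-0.12,"dy":0,"dz":0,"wx":0,"wy":-16,"wz":0,"gripper":-1}]}}

```text
clock: 29.6
position: [441.6, -130.0, 176.6]
ee_rot: [-0.465, 0.557, 0.438, 0.53]
contact_force: [-0.7, -1.7, 0.6]
gripper_width: 85.1
```

```bash
python3 st.py
python3 - <<'E'
from h import *
d=wrist("v")
from bench import get_image
t=get_image("top");np.savez("top2.npz",**t);cv2.imwrite("pics/top2.png",cv2.resize(t["img"][165:295,345:445,::-1],None,fx=4.5,fy=4.5,interpolation=2))
E
```

```text
29.6 F [-0.7 -1.7  0.6] w 85.09165931439429 jig [-158.66   54.57] z 176.6
Fjig -0.4 -1.8
dxyz [0. 0. 0.] w [ 0.71 -3.12  0.35]
29.6 [ 441.6 -130.   176.6] [-0.7 -1.7  0.6] 85.09165931439429
```

View pics/w_v.png

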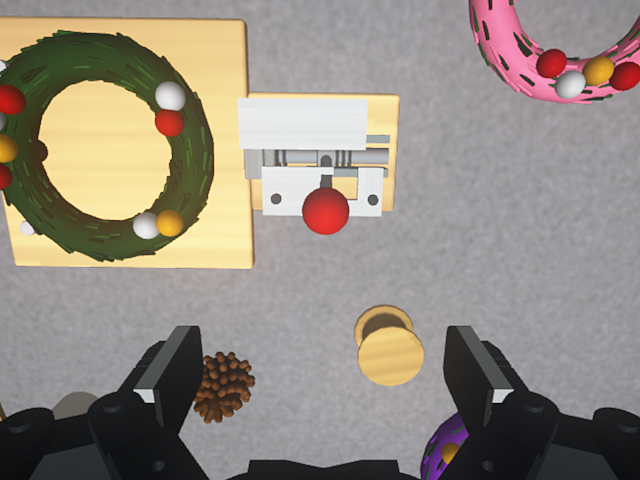

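Run:
```python
from h import *
d=load("top2")
psi=JIG[2]-0.19
c=J2W([0,0,0],JIG)[0]
g=c+65*np.array([-np.sin(psi),np.cos(psi),0]);print(g,psi)
go([g[0],g[1],130],Rdown(psi-np.pi/2))
```

```text
[ 611.03177878 -154.40704502    0.        ] -0.387
dxyz [ 0.0526 -0.1662  0.0129] w [-78.83  -3.28  -1.31]
```

View pics/top2.png

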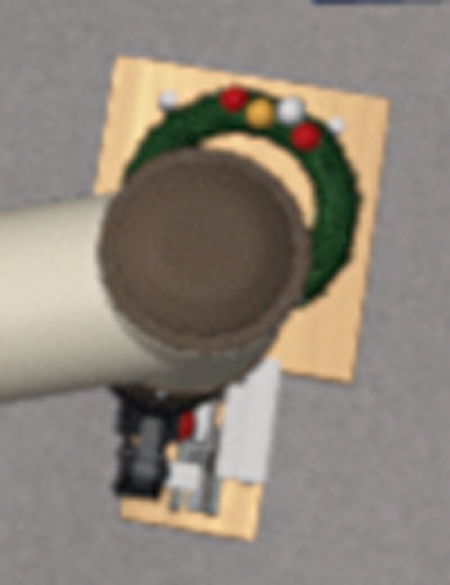

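Request:
{"op": "arm_command", "data": {"rows": [{"dx":0,"dy":-0.05,"dz":0.003,"wx":-9,"wy":-3,"wz":-1,"gripper":-1},{"dx":0,"dy":-0.1,"dz":0.006,"wx":-18,"wy":-3.3,"wz":-1.3,"gripper":-1},{"dx":0,"dy":-0.14,"dz":0.01,"wx":-27,"wy":-3.3,"wz":-1.3,"gripper":-1},{"dx":0,"dy":-0.166,"dz":0.013,"wx":-36,"wy":-3.3,"wz":-1.3,"gripper":-1},{"dx":0,"dy":-0.166,"dz":0.013,"wx":-45,"wy":-3.3,"wz":-1.3,"gripper":-1},{"dx":0.01,"dy":-0.166,"dz":0.013,"wx":-54,"wy":-3.3,"wz":-1.3,"gripper":-1},{"dx":0.03,"dy":-0.166,"dz":0.013,"wx":-63,"wy":-3.3,"wz":-1.3,"gripper":-1},{"dx":0.05,"dy":-0.166,"dz":0.013,"wx":-72,"wy":-3.3,"wz":-1.3,"gripper":-1}]}}

```text
clock: 30.5
position: [610.4, -154.3, 130.5]
ee_rot: [0.68, -0.198, -0.678, -0.199]
contact_force: [-0.2, 0.0, -0.8]
gripper_width: 85.6
```

```bash
python3 st.py
python3 - <<'E'
from h import *
d=wrist("x")
psi=JIG[2]-0.19
c=J2W([0,0,0],JIG)[0]
g=c+65*np.array([-np.sin(psi),np.cos(psi),0])
go([g[0],g[1],130],Rdown(psi-np.pi/2))
print(proj(d,[[*c[:2],53],[*g[:2],53]]))
from bench import models
E
```

```text
30.5 F [-0.2  0.  -0.8] w 85.5826565852749 jig [11.61 63.79] z 130.5
Fjig -0.2 0.0
dxyz [0. 0. 0.] w [ 6.872e+01 -2.000e-02  1.800e-01]
30.5 [ 610.4 -154.3  130.5] [-0.2  0.  -0.8] 85.5826565852749
dxyz [-0.0038 -0.0013 -0.003 ] w [-10.22   0.31  -0.  ]
[[428.34239807 225.05563242]
 [322.68483686 243.42718227]]
```

View pics/w_x.png

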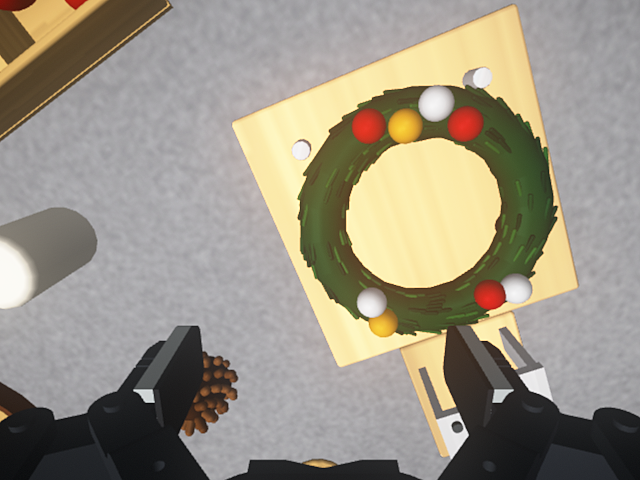

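Run:
```python
from h import *
from scipy.optimize import least_squares
d=load("w_x")
def unj(p): return np.array([inj(q) for q in p])
B=dict(r1=(369,126),o1=(405,126),w1=(436,103),r2=(465,125),wB=(371,303),oB=(382,322),rA=(489,295),wA=(516,289))
for z in (56,60):
    P=np.array([ray(d,u,z)[:2] for u in B.values()])
    # two radii alternating: fit centre such that radii in {a,b}
    inner=[0,1,3,4,6];  
    q=P
    print(z,{k:inj(p).round(1).tolist() for k,p in zip(B,q)})
# inner circle edge by mask of wood vs green inside
hsv=cv2.cvtColor(d["img"],cv2.COLOR_RGB2HSV)
wood=((hsv[...,0]>12)&(hsv[...,0]<32)&(hsv[...,2]>150)&(hsv[...,1]>40)).astype(np.uint8)
n,l,st,ce=cv2.connectedComponentsWithStats(wood)
k=l[215,424];m=(l==k).astype(np.uint8);print(st[k],ce[k])
cs,_=cv2.findContours(m,cv2.RETR_EXTERNAL,cv2.CHAIN_APPROX_NONE);cn=max(cs,key=len)[:,0]
# model: inside visible through ring hole = intersect of proj of top circle (z=~50) and bottom (z~26), radius 50
def res(p,zt=50,zb=26):
    a=np.linspace(0,2*np.pi,180);out=[]
    T=proj(d,np.c_[p[0]+p[2]*np.cos(a),p[1]+p[2]*np.sin(a),np.full(180,zt)]).astype(np.float32)
    Bt=proj(d,np.c_[p[0]+p[2]*np.cos(a),p[1]+p[2]*np.sin(a),np.full(180,zb)]).astype(np.float32)
    return [min(cv2.pointPolygonTest(T,tuple(map(float,c)),True),cv2.pointPolygonTest(Bt,tuple(map(float,c)),True)) for c in cn[::6]]
c0=J2W([0,0,0],JIG)[0]
r=least_squares(res,[c0[0],c0[1],49],diff_step=1e-3,loss="soft_l1");print(r.x,inj(r.x[:2]),np.abs(res(r.x)).mean())
cen=r.x[:2]
for z in (58,):
    for k,u in B.items():
        v=ray(d,u,z)[:2]-cen;print(k,np.hypot(*v).round(1),(np.degrees(np.arctan2(v[1],v[0]))).round(1))
```

```text
56 {'r1': [67.7, 14.6], 'o1': [60.4, -4.0], 'w1': [65.8, -23.5], 'r2': [48.9, -35.2], 'wB': [-35.0, 49.3], 'oB': [-50.3, 47.1], 'rA': [-56.7, -22.0], 'wA': [-58.8, -38.8]}
60 {'r1': [68.0, 14.9], 'o1': [60.9, -3.4], 'w1': [66.2, -22.6], 'r2': [49.5, -34.1], 'wB': [-33.0, 49.0], 'oB': [-48.1, 46.9], 'rA': [-54.4, -21.1], 'wA': [-56.4, -37.6]}
[  346   109   156   179 19004] [422.14954746 208.7854136 ]
[ 585.50513549 -215.71661037   52.16383606] [-0.75706983 -1.28973617] 4.24217685565193
r1 70.5 1.9
o1 61.5 -13.5
w1 70.2 -29.3
r2 60.1 -45.0
wB 60.4 112.1
oB 68.4 123.8
rA 58.4 -171.0
wA 67.8 -158.3
```

Request:
{"op": "arm_command", "data": {"rows": [{"dx":0,"dy":-0.001,"dz":-0.003,"wx":-8,"wy":0,"wz":0,"gripper":-1},{"dx":0.02,"dy":-0.001,"dz":-0.003,"wx":-10.2,"wy":0.3,"wz":0,"gripper":-1},{"dx":0.05,"dy":-0.001,"dz":-0.003,"wx":-10.2,"wy":0.3,"wz":0,"gripper":-1},{"dx":0.08,"dy":-0.001,"dz":-0.003,"wx":-10.2,"wy":0.3,"wz":0,"gripper":-1},{"dx":0.095,"dy":-0.001,"dz":-0.003,"wx":-10.2,"wy":0.3,"wz":0,"gripper":-1},{"dx":0.11,"dy":-0.001,"dz":-0.003,"wx":-10.2,"wy":0.3,"wz":0,"gripper":-1},{"dx":0.115,"dy":-0.001,"dz":-0.003,"wx":-10.2,"wy":0.3,"wz":0,"gripper":-1},{"dx":0.115,"dy":-0.001,"dz":-0.003,"wx":-10.2,"wy":0.3,"wz":0,"gripper":-1}]}}

```text
clock: 31.35
position: [609.6, -154.4, 10.0]
ee_rot: [-0.693, 0.137, 0.695, 0.136]
contact_force: [-0.0, -0.6, 0.0]
gripper_width: 85.2
```

```bash
python3 st.py
python3 - <<'E'
from h import *
from bench import arm,get_image
d=wrist("y")
psi=-.388
g=np.array([586,-215,0])+65*np.array([-np.sin(psi),np.cos(psi),0])
go([g[0],g[1],5],Rdown(psi-np.pi/2))
s=get_image("scene");cv2.imwrite("pics/sy.png",cv2.resize(s["img"][150:280,170:330,::-1],None,fx=4,fy=4,interpolation=2))
E
```

```text
31.35 F [-0.  -0.6  0. ] w 85.18396481648863 jig [10.83 63.55] z 10.0
Fjig 0.1 -0.6
dxyz [0. 0. 0.] w [ 7.902e+01  7.000e-02 -1.700e-01]
31.35 [ 609.6 -154.4   10. ] [-0.  -0.6  0. ] 85.18396481648863
dxyz [ 0.006   0.0002 -0.0004] w [-0.01  0.04 -0.05]
```

View pics/w_y.png

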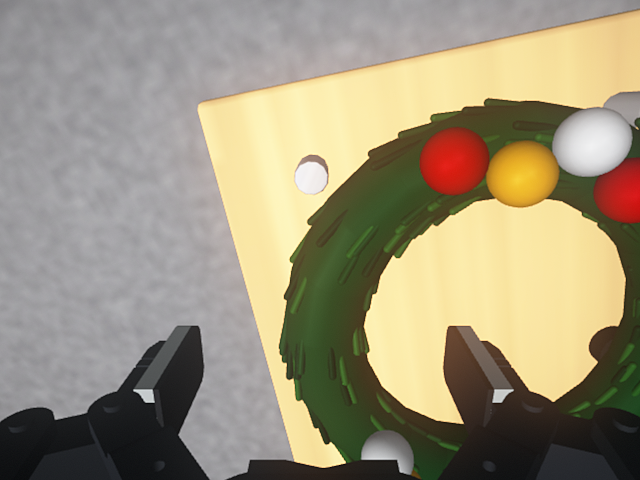

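View pics/sy.png

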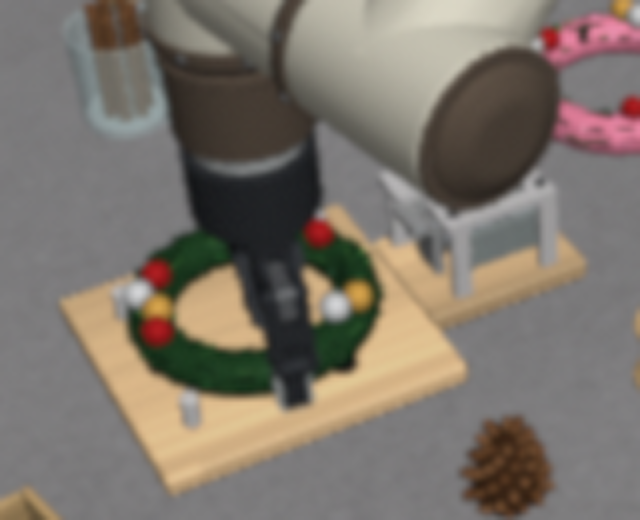

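Run:
```python
from h import *
S=load("scene")
for r in (107,115,122):
    print(r,[(z,((proj(S,[586+.377*r,-215+.926*r,z])[0]-[170,150])*4).round(0).tolist()) for z in (15,30,45)])
```

```text
107 [(15, [300.0, 443.0]), (30, [297.0, 425.0]), (45, [295.0, 407.0])]
115 [(15, [303.0, 452.0]), (30, [300.0, 434.0]), (45, [298.0, 416.0])]
122 [(15, [306.0, 460.0]), (30, [303.0, 442.0]), (45, [301.0, 423.0])]
```

Request:
{"op": "arm_command", "data": {"rows": [{"dx":0.004,"dy":0,"dz":0,"wx":0,"wy":0,"wz":0,"gripper":-0.5},{"dx":0.0075,"dy":0,"dz":0,"wx":0,"wy":0,"wz":0,"gripper":-0.2},{"dx":0.0075,"dy":0,"dz":0,"wx":0,"wy":0,"wz":0,"gripper":0.1},{"dx":0.0075,"dy":0,"dz":0,"wx":0,"wy":0,"wz":0,"gripper":1},{"dx":0.0075,"dy":0,"dz":0,"wx":0,"wy":0,"wz":0,"gripper":1},{"dx":0.0075,"dy":0,"dz":0,"wx":0,"wy":0,"wz":0,"gripper":1},{"dx":0.0075,"dy":0,"dz":0,"wx":0,"wy":0,"wz":0,"gripper":1},{"dx":0.0075,"dy":0,"dz":0,"wx":0,"wy":0,"wz":0,"gripper":1}]}}

```text
clock: 32.25
position: [611.1, -154.5, 4.6]
ee_rot: [0.694, -0.136, -0.693, -0.136]
contact_force: [0.2, 1.4, 2.8]
gripper_width: 29.4
```

```bash
python3 st.py
```

```text
32.25 F [0.2 1.4 2.8] w 29.435545193545526 jig [12.37 63.77] z 4.6
Fjig -0.0 1.4
dxyz [0. 0. 0.] w [ 7.907e+01 -7.000e-02  5.000e-02]
```

Request:
{"op": "arm_command", "data": {"rows": [{"dx":-0.005,"dy":0,"dz":0,"wx":0,"wy":0,"wz":0,"gripper":1},{"dx":-0.01,"dy":0,"dz":0,"wx":0,"wy":0,"wz":0,"gripper":1},{"dx":-0.02,"dy":0,"dz":0,"wx":0,"wy":0,"wz":0,"gripper":1},{"dx":-0.035,"dy":0,"dz":0,"wx":0,"wy":0,"wz":0,"gripper":1},{"dx":-0.055,"dy":0,"dz":0,"wx":0,"wy":0,"wz":0,"gripper":1},{"dx":-0.075,"dy":0,"dz":0,"wx":0,"wy":0,"wz":0,"gripper":1},{"dx":-0.095,"dy":0,"dz":0,"wx":0,"wy":0,"wz":0,"gripper":1},{"dx":-0.11,"dy":0,"dz":0,"wx":0,"wy":0,"wz":0,"gripper":1}]}}

```text
clock: 33.05
position: [611.3, -154.5, 116.7]
ee_rot: [0.695, -0.136, -0.693, -0.136]
contact_force: [0.8, -1.1, -1.6]
gripper_width: 29.8
```

```bash
python3 st.py
python3 - <<'E'
from h import *
from bench import arm,get_image
d=wrist("z")
s=get_image("scene");cv2.imwrite("pics/sz.png",cv2.resize(s["img"][100:280,150:350,::-1],None,fx=3.5,fy=3.3,interpolation=2))
a=np.array([597,250.4,0]);psi=-.388
go([a[0]+65*.377,a[1]+65*.926,115],Rdown(psi-np.pi/2))
E
```

```text
33.05 F [ 0.8 -1.1 -1.6] w 29.775330627202223 jig [12.56 63.83] z 116.7
Fjig 1.0 -0.9
dxyz [0. 0. 0.] w [79.07 -0.12  0.15]
33.05 [ 611.3 -154.5  116.7] [ 0.8 -1.1 -1.6] 29.775330627202223
dxyz [ 0.0024 -0.4341  0.1676] w [ 0.03 -0.4   0.1 ]
```

View pics/w_z.png

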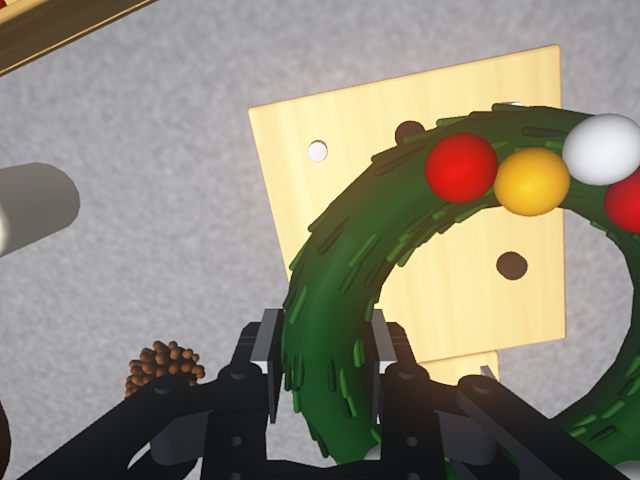

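View pics/sz.png

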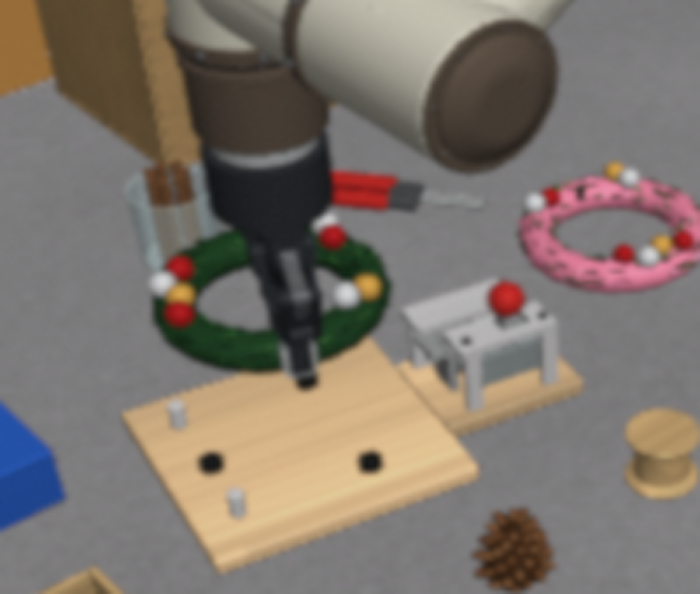

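Run:
```python
from h import *
from scipy.optimize import least_squares
for n,seed in (("top",(244,212)),("scene",(362,355))):
    d=load(n);hsv=cv2.cvtColor(d["img"],cv2.COLOR_RGB2HSV)
    m=((hsv[...,0]>8)&(hsv[...,0]<30)&(hsv[...,1]>70)&(hsv[...,2]>(120 if n=="scene" else 120))).astype(np.uint8)
    nn,l,st,ce=cv2.connectedComponentsWithStats(m);k=l[seed[1],seed[0]];print(n,st[k],ce[k])
    cs,_=cv2.findContours((l==k).astype(np.uint8),cv2.RETR_EXTERNAL,cv2.CHAIN_APPROX_NONE);cn=max(cs,key=len)[:,0]
    a=np.linspace(0,2*np.pi,181)
    def res(p):
        T=proj(d,np.c_[p[0]+p[2]*np.cos(a),p[1]+p[2]*np.sin(a),np.full(181,18)]).astype(np.float32)
        return [cv2.pointPolygonTest(T,tuple(map(float,c)),True) for c in cn[::2]]
    r=least_squares(res,[597,250,110],diff_step=1e-3,loss="soft_l1");print(r.x,np.abs(res(r.x)).mean())
    q=proj(d,[r.x[0],r.x[1],18])[0];print(q)
```

```text
top [ 209  178   71   70 3850] [243.6        212.68597403]
[600.90423347 253.15536722 106.70817089] 0.26037885291830576
[243.59049541 212.24415481]
scene [  207   308   240   172 19080] [319.96331237 405.7269392 ]
[760.55427069 298.04988858 140.55681886] 23.660628846022522
[317.36406917 415.73776871]
```

Request:
{"op": "arm_command", "data": {"rows": [{"dx":0,"dy":-0.015,"dz":0.006,"wx":0,"wy":0,"wz":0,"gripper":1},{"dx":0,"dy":-0.045,"dz":0.017,"wx":0,"wy":0,"wz":0,"gripper":1},{"dx":0,"dy":-0.08,"dz":0.031,"wx":0,"wy":0,"wz":0,"gripper":1},{"dx":0,"dy":-0.115,"dz":0.044,"wx":0,"wy":0,"wz":0,"gripper":1},{"dx":0,"dy":-0.15,"dz":0.058,"wx":0,"wy":0,"wz":0,"gripper":1},{"dx":0,"dy":-0.185,"dz":0.071,"wx":0,"wy":0,"wz":0,"gripper":1},{"dx":0,"dy":-0.215,"dz":0.083,"wx":0,"wy":0,"wz":0,"gripper":1},{"dx":0,"dy":-0.235,"dz":0.091,"wx":0,"wy":0,"wz":0,"gripper":1}]}}

```text
clock: 33.95
position: [616.2, 100.3, 116.4]
ee_rot: [0.696, -0.135, -0.692, -0.135]
contact_force: [0.2, -0.0, -2.1]
gripper_width: 29.5
```

Run:
```python
from h import *
psi=-.388
go([600+24.5,252.5+60.2,116],Rdown(psi-np.pi/2))
```

```text
dxyz [ 0.0002 -0.2     0.0722] w [ 0.15 -0.32  0.06]
```

Request:
{"op": "arm_command", "data": {"rows": [{"dx":0,"dy":-0.02,"dz":0.007,"wx":0,"wy":0,"wz":0,"gripper":1},{"dx":0,"dy":-0.05,"dz":0.018,"wx":0,"wy":0,"wz":0,"gripper":1},{"dx":0,"dy":-0.085,"dz":0.031,"wx":0,"wy":0,"wz":0,"gripper":1},{"dx":0,"dy":-0.12,"dz":0.043,"wx":0,"wy":0,"wz":0,"gripper":1},{"dx":0,"dy":-0.155,"dz":0.056,"wx":0,"wy":0,"wz":0,"gripper":1},{"dx":0,"dy":-0.185,"dz":0.067,"wx":0,"wy":0,"wz":0,"gripper":1},{"dx":0,"dy":-0.2,"dz":0.0722,"wx":0,"wy":0,"wz":0,"gripper":1},{"dx":0,"dy":-0.2,"dz":0.0722,"wx":0,"wy":0,"wz":0,"gripper":1}]}}

```text
clock: 34.75
position: [623.4, 315.2, 114.7]
ee_rot: [0.696, -0.135, -0.693, -0.134]
contact_force: [0.0, -0.6, -2.7]
gripper_width: 29.3
```

```bash
python3 st.py
python3 - <<'E'
from h import *
from bench import arm,get_image
d=wrist("A")
s=get_image("scene");cv2.imwrite("pics/sA.png",s["img"][:,:,::-1])
t=get_image("top");np.savez("top3.npz",**t)
cv2.imwrite("pics/tA.png",cv2.resize(t["img"][130:280,180:330,::-1],None,fx=4,fy=4,interpolation=2))
a=np.linspace(0,2*np.pi,60)
im=d["img"][:,:,::-1].copy()
for c,col in (((597,250.4),(0,0,255)),((600.9,253.2),(255,0,0))):
    cv2.polylines(im,[proj(d,np.c_[c[0]+110*np.cos(a),c[1]+110*np.sin(a),np.full(60,18)]).astype(np.int32)],False,col,1)
cv2.imwrite("pics/w_A2.png",im)
E
```

```text
34.75 F [ 0.  -0.6 -2.7] w 29.307137745563736 jig [-67.5  526.75] z 114.7
Fjig 0.2 -0.6
dxyz [0. 0. 0.] w [79.37 -0.22  0.17]
34.75 [623.4 315.2 114.7] [ 0.  -0.6 -2.7] 29.307137745563736
```

View pics/w_A2.png

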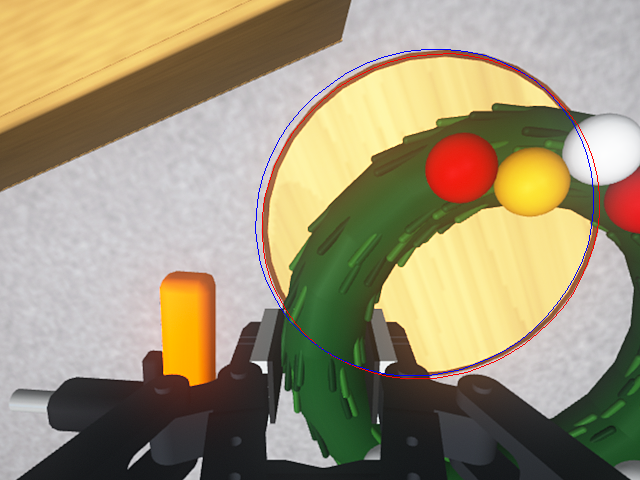

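View pics/sA.png

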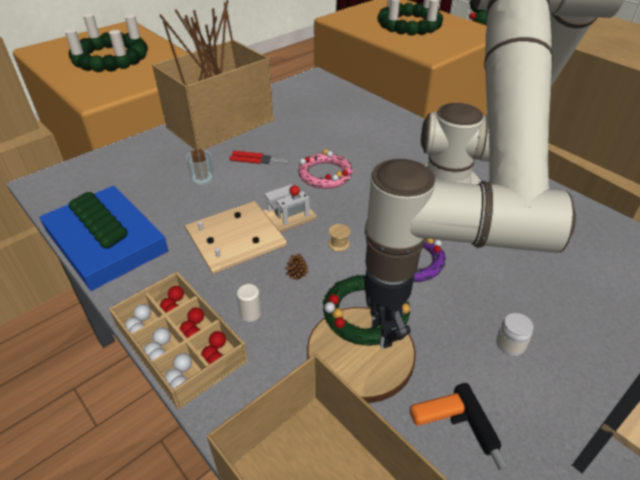

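Run:
```python
from h import *
T=load("top")
for u in [(190,204),(195,204),(186,232),(171,240)]: print(u,ray(T,u,25).round(0))
go([622.1,310.9,3],Rdown(-.388-np.pi/2))
```

```text
(190, 204) [629. 415.  25.]
(195, 204) [629. 400.  25.]
(186, 232) [543. 425.  25.]
(171, 240) [520. 469.  25.]
dxyz [0.1126 0.0015 0.0018] w [ 0.12 -0.26 -0.03]
```

Request:
{"op": "arm_command", "data": {"rows": [{"dx":0.02,"dy":0.0015,"dz":0.0018,"wx":0,"wy":-0.2,"wz":0,"gripper":1},{"dx":0.045,"dy":0.0015,"dz":0.0018,"wx":0,"wy":-0.2,"wz":0,"gripper":1},{"dx":0.07,"dy":0.0015,"dz":0.0018,"wx":0,"wy":-0.2,"wz":0,"gripper":1},{"dx":0.085,"dy":0.0015,"dz":0.0018,"wx":0,"wy":-0.2,"wz":0,"gripper":1},{"dx":0.097,"dy":0.0015,"dz":0.0018,"wx":0,"wy":-0.2,"wz":0,"gripper":1},{"dx":0.105,"dy":0.0015,"dz":0.0018,"wx":0,"wy":-0.2,"wz":0,"gripper":1},{"dx":0.109,"dy":0.0015,"dz":0.0018,"wx":0,"wy":-0.2,"wz":0,"gripper":1},{"dx":0.109,"dy":0.0015,"dz":0.0018,"wx":0,"wy":-0.2,"wz":0,"gripper":1}]}}

```text
clock: 35.7
position: [622.2, 310.9, 6.6]
ee_rot: [0.694, -0.136, -0.694, -0.135]
contact_force: [-0.4, -0.1, -1.6]
gripper_width: 29.1
```

```bash
python3 st.py
python3 - <<'E'
from h import *
from bench import arm,get_image
s=get_image("scene");cv2.imwrite("pics/sB.png",cv2.resize(s["img"][260:420,270:450,::-1],None,fx=4,fy=3.7,interpolation=2))
go([622.1,310.9,-0.5],Rdown(-.388-np.pi/2))
E
```

```text
35.7 F [-0.4 -0.1 -1.6] w 29.12935160425159 jig [-67.8  522.33] z 6.6
Fjig -0.3 -0.1
dxyz [0. 0. 0.] w [ 7.917e+01 -8.000e-02  3.000e-02]
dxyz [0.0076 0.0004 0.0003] w [ 0.13 -0.1   0.01]
```

View pics/sB.png

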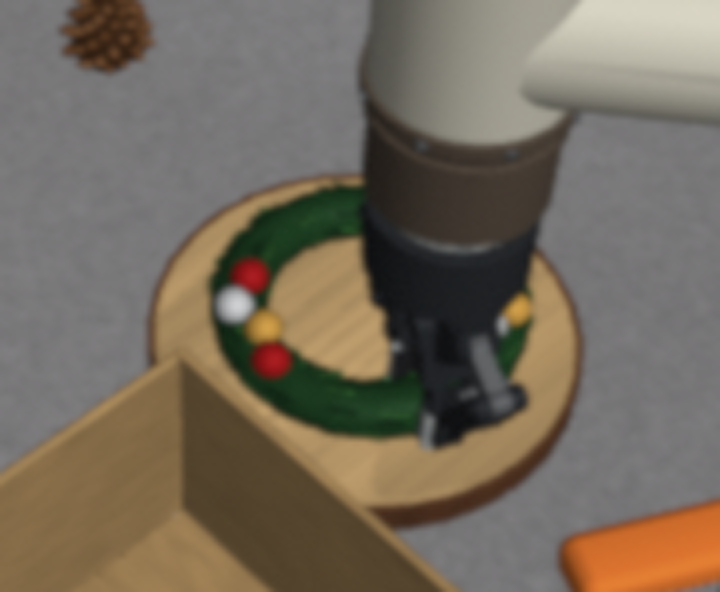

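Still just above; lower gently to contact.

Request:
{"op": "arm_command", "data": {"rows": [{"dx":0.002,"dy":0,"dz":0,"wx":0,"wy":0,"wz":0,"gripper":1},{"dx":0.004,"dy":0,"dz":0,"wx":0,"wy":0,"wz":0,"gripper":1},{"dx":0.005,"dy":0,"dz":0,"wx":0,"wy":0,"wz":0,"gripper":1},{"dx":0.006,"dy":0,"dz":0,"wx":0,"wy":0,"wz":0,"gripper":1},{"dx":0.007,"dy":0,"dz":0,"wx":0,"wy":0,"wz":0,"gripper":1},{"dx":0.008,"dy":0,"dz":0,"wx":0,"wy":0,"wz":0,"gripper":1},{"dx":0.008,"dy":0,"dz":0,"wx":0,"wy":0,"wz":0,"gripper":1},{"dx":0.008,"dy":0,"dz":0,"wx":0,"wy":0,"wz":0,"gripper":1}]}}

```text
clock: 36.55
position: [622.7, 311.2, -0.4]
ee_rot: [0.695, -0.135, -0.693, -0.135]
contact_force: [0.1, 0.3, 1.1]
gripper_width: 29.3
```

```bash
python3 st.py
```

```text
36.55 F [0.1 0.3 1.1] w 29.29516292994075 jig [-67.45 522.69] z -0.4
Fjig 0.1 0.3
dxyz [0. 0. 0.] w [79.2  -0.09  0.1 ]
```

Request:
{"op": "arm_command", "data": {"rows": [{"dx":0,"dy":0,"dz":0,"wx":0,"wy":0,"wz":0,"gripper":0.25},{"dx":0,"dy":0,"dz":0,"wx":0,"wy":0,"wz":0,"gripper":0.15},{"dx":0,"dy":0,"dz":0,"wx":0,"wy":0,"wz":0,"gripper":0},{"dx":0,"dy":0,"dz":0,"wx":0,"wy":0,"wz":0,"gripper":-0.2},{"dx":0,"dy":0,"dz":0,"wx":0,"wy":0,"wz":0,"gripper":-0.3},{"dx":0,"dy":0,"dz":0,"wx":0,"wy":0,"wz":0,"gripper":-0.3},{"dx":0,"dy":0,"dz":0,"wx":0,"wy":0,"wz":0,"gripper":-0.3},{"dx":0,"dy":0,"dz":0,"wx":0,"wy":0,"wz":0,"gripper":-0.3}]}}

```text
clock: 37.35
position: [622.7, 311.2, -0.4]
ee_rot: [0.695, -0.135, -0.693, -0.135]
contact_force: [0.0, -0.2, -0.5]
gripper_width: 55.1
```

Request:
{"op": "arm_command", "data": {"rows": [{"dx":-0.01,"dy":0,"dz":0,"wx":0,"wy":0,"wz":0,"gripper":-0.3},{"dx":-0.03,"dy":0,"dz":0,"wx":0,"wy":0,"wz":0,"gripper":-0.3},{"dx":-0.055,"dy":0,"dz":0,"wx":0,"wy":0,"wz":0,"gripper":-0.3},{"dx":-0.085,"dy":0,"dz":0,"wx":0,"wy":0,"wz":0,"gripper":-0.3},{"dx":-0.12,"dy":0,"dz":0,"wx":0,"wy":0,"wz":0,"gripper":-0.3},{"dx":-0.16,"dy":0,"dz":0,"wx":0,"wy":0,"wz":0,"gripper":-0.3},{"dx":-0.19,"dy":0,"dz":0,"wx":0,"wy":0,"wz":0,"gripper":-0.3},{"dx":-0.19,"dy":0,"dz":0,"wx":0,"wy":0,"wz":0,"gripper":-0.3}]}}

```text
clock: 38.15
position: [625.0, 312.6, 197.4]
ee_rot: [0.698, -0.132, -0.69, -0.138]
contact_force: [-0.2, 0.1, 0.7]
gripper_width: 55.4
```

```bash
python3 st.py
python3 - <<'E'
from h import *
from bench import arm,get_image
d=wrist("C")
s=get_image("scene");cv2.imwrite("pics/sC.png",s["img"][:,:,::-1])
a=np.linspace(0,2*np.pi,60)
im=d["img"][:,:,::-1].copy()
for r,z in ((110,18),(80,33),(50,33)):
    cv2.polylines(im,[proj(d,np.c_[597+r*np.cos(a),250.4+r*np.sin(a),np.full(60,z)]).astype(np.int32)],False,(0,0,255),1)
cv2.imwrite("pics/w_C2.png",im)
E
```

```text
38.15 F [-0.2  0.1  0.7] w 55.431914361978194 jig [-65.43 524.57] z 197.4
Fjig -0.2 0.0
dxyz [0. 0. 0.] w [ 7.924e+01 -6.000e-02  8.900e-01]
38.15 [625.  312.6 197.4] [-0.2  0.1  0.7] 55.431914361978194
```

View pics/w_C2.png

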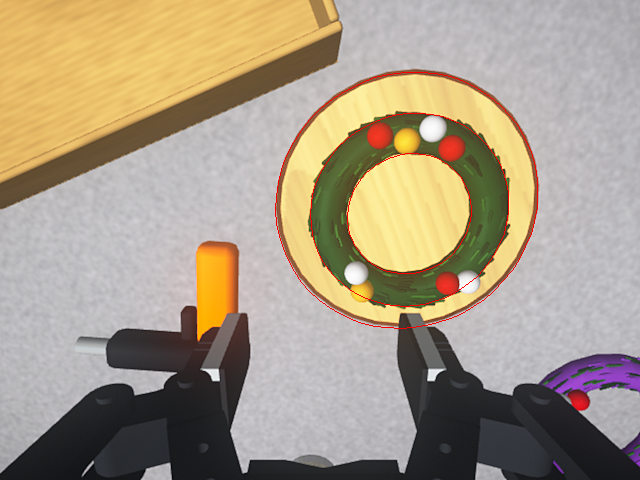

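View pics/sC.png

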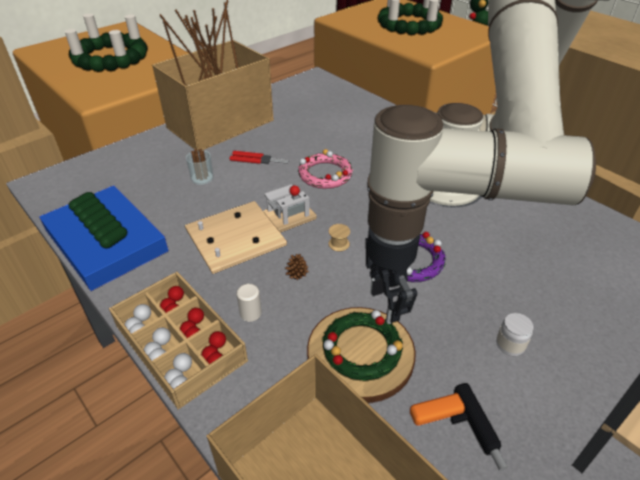

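The wreath lies flat and centred: the ring outline matches its drawn target. The clamp is still latched and nothing else has moved. Handing in.

Run:
```python
from bench import arm
print(arm.read_state()["clock"]);print(arm.job_done())
```

```text
38.25
the job is handed in; nothing more can be done
None
```

The clamp is latched open and the green wreath lies flat in the middle of the round board. I handed the job in at 38.3 s.

**Clamp:** I drew the red knob back about 48 mm and swung it into the notch, tilting the tool with the stem. I then let it into the pocket and released it. It took five attempts: on the first four the knob slipped out of the grip and the bolt snapped shut. On one of those the closed fingers pressed on the knob with about 43 N until I backed off. The fingers did the pressing, not the arm or the gripper's body, but that is above the 40 N figure.

**Wreath:** I gripped it across the bare rim, lifted it, carried it over and set it down until I felt light contact, then let go.

**Last checks:** In the final wrist picture the wreath and board outlines match the target circles by eye, so it is centred to a few millimetres. In the final scene picture the knob is still leaning in its latch. The other things and the pink and purple wreaths look where they were, and the gripper is clear at about 0.7 N.

**Disagreements:**
- The real fingertips ended about 28 mm short of the reported TCP, so I worked to what the pictures showed.
- One of my two top-camera fits of the board's centre was about 5 mm off from the wrist view. I used the one the wrist view confirmed.

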